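# Sort stand bolts on the thread-pitch gauge

## Robot

A 6-joint arm with a two-finger parallel gripper is mounted at the origin on the work surface. World frame = base frame: x ahead of the robot, y to its left, z up, the work surface at z = 0. Lengths are in m, angles in rad, forces in N, time in s.
With the tool pointing down it reaches from about 0.3 to 0.875 m from the base axis. Payload 6.4 kg.
Tool frame: the origin (TCP) lies at the very end of the fingers, on their centre line; the grasp point (between the pads) lies ctrl.pinch_z behind it (ctrl.pinch_z is the distance from the TCP to the grasp point, in m); y points along the fingers, z is the direction in which the jaws open and shut, and the axes are right-handed (so a half turn about y gives the same grasp; the last joint's range is limited). The gripper opens to 85 mm and grips with 20 to 120 N. Pads are 22 mm wide; open, the fingers measure 114 mm over their backs; the gripper's body (76 mm by 85 mm) begins 54 mm behind the grasp point. The pads swing forward as they close: fully open they stand 13 mm farther back than shut.
Start: joints at [0.959, 0.181, 1.607, -0, 1.354, -0.206], TCP at [0.227, 0.528, 0.231] pointing down, gripper open.
Joint ranges: [-2.99, 2.99], [-0.89, 2.07], [0.3, 2.58], [-1.14, 4.28], [0, 2.63], [-3.12, 3.12]. Speed limits (rad/s): [2.57, 2.57, 3.01, 3.14, 3.14, 3.14].

## Interface

Orientations are given as a unit quaternion [w, x, y, z].
In Python, from bench import ctrl gives the robot as it stands.
- The arm moves only by the shell command python3 -m pendant 'ROWS'. ROWS is JSON, one flat list of numbers, 7 for each row, row after row: the shift along the world's x, y, z in m, then the turn, a rotation vector about the world's x, y, z in degrees, then the finger opening in m, from 0 to 0.0854. In form: [tx, ty, tz, rx, ry, rz, hand, tx, ty, tz, rx, ry, rz, hand, ...]. A call has 1 to 12 rows; each row shifts and turns the commanded pose from where the row before left it; what a row does not reach is not made up. A row lasts 1/8 s, in which the tool goes at most 62.5 mm and 10.7 degrees, less where a joint would pass 70% of its speed; a pose out of reach is approached as far as the arm can. A call with a gripper value outside its range is refused whole. The fingers move at their own pace and stop on an object; the grip force is fixed at half the most. Time passes only in rows, so rows that do not move let the fingers close. It gives the time, the measured TCP pose, the force and the opening at its end, in the units of the state.
- ctrl.get_obs(): the state, without advancing time (a new reading comes with each control period).
- ctrl.camera(name): name is "side" or "top"; returns the picture (400x640x3 uint8, red, green, blue); there is no depth.
- ctrl.camera_info(name): a dict with "fx", "fy", "cx", "cy" (pixels), "origin" and "rotation" of the camera in the world. Camera axes: x right, y down, z forward; pixel columns grow to the right and rows downward; lengths in m; the calibration is good to about 2 mm. A picture is of the moment at which its call begins. camera_info takes no time and is no camera call.
- ctrl.hand_in(): hands the job in, once; it reports no verdict.
Trained networks look in the newest picture that a camera, given by its name, has taken for a name from the list of things; names that differ only in an ending like _2 or _b are one class to them, and where a whole thing is asked for, a point or a joint stands for the part that bears it (a point fixed in the world has none). Each returns a list of dicts, best first, with "score" (0 to 1); they miss things now and then, are a little off and sometimes report something else, mostly with a low value. They report only what shows in the picture. A call takes as long as a camera call. They do not tell look-alikes from the thing itself.
- ctrl.silhouettes(target, camera): "mask" (400x640 bool, what is visible of it) and "bbox" ([left, top, right, bottom] in pixels, round what is visible of it).
The state is a dict: "time_s": time; "q": joint angles; "dq": joint speeds; "joint_efforts": joint torques, N m; "eef_pos": TCP position; "eef_rot": TCP orientation; "wrist_force": force on the tool from outside, world axes, zero at the start; "torque": the same for the moment, N m; "opening": opening from 0.0 (shut) to 1.0 (fully open).
Only numpy, scipy, OpenCV 4.12 (cv2) and the standard library are available. Lean on these libraries where they do the work, as an engineer would, in place of code of your own. Each camera call takes 0.05 s, during which the arm holds its last target.

## Task

Sort the two loose hexagon-headed bolts of the microscope stand by thread pitch: lay each one lengthwise, roughly centred and either way round, in the row of the gauge plate whose teeth match its thread, and work it along until the ridges drop between the teeth and it sits fully home. Let go of both, and leave the petri dishes where they are.

Things in the scene. Friction and masses are not known exactly. Their poses are not given: they have to be found in the camera images.
- bolt_fine: steel bolt lying on the bench, 8 mm thread pitch: 16 mm core with 17 parallel ring ridges (no helix), 24 mm diameter, 3 mm wide, one at the origin and one every 8 mm to both sides, out to 64 mm. Origin on the axis at mid-thread, 12 mm above the bench; x along the axis to the hex head (24 mm across flats, x = 74 to 88 mm). Plain end at x = -67.5 mm. About 0.3 kg, balance point near x = 12 mm.
- bolt_coarse: steel bolt lying on the bench, 12 mm thread pitch: 16 mm core with 11 parallel ring ridges (no helix), 24 mm diameter, 4.5 mm wide, one at the origin and one every 12 mm to both sides, out to 60 mm. Origin on the axis at mid-thread, 12 mm above the bench; x along the axis to the hex head (24 mm across flats, x = 74 to 88 mm). Plain end at x = -64 mm. About 0.3 kg, balance point near x = 13 mm.
- gauge_plate: grey plate 190 x 215 x 12 mm on the bench, origin under its centre. Three rows run along its x, 72 mm apart in y, in changing order. Each aluminium comb is clamped 2 to 9 mm off its bed's centre towards the bed's +x, unreported: find it by touch or sight. Above a bed's origin: tooth tops 29 mm, 90 degree V bottoms 19 mm, blocks between teeth 16 mm, finger gap bare bed at 4 mm (33 mm or more either way).
- gauge_fine: 8 mm row: dark bed 160 x 40 x 4 mm fixed on the plate, origin at the centre of its underside, x along the row. Its comb has a half either side of a finger gap, each with three teeth 2.5 mm thick, centred 36, 44 and 52 mm from the comb's middle, each with a V cut. Matching bolt's axis: 30 mm above this origin when home (1.2 mm play along x), 36 mm when its ridges ride on the teeth.
- gauge_mid: 10 mm row: dark bed 160 x 40 x 4 mm fixed on the plate, origin at the centre of its underside, x along the row. Its comb has a half either side of a finger gap, each with three teeth 4 mm thick, centred 35, 45 and 55 mm from the comb's middle, each with a V cut. A matching bolt's axis would lie: 30 mm above this origin when home (1.2 mm play along x), 36 mm when its ridges ride on the teeth. Stays empty.
- gauge_coarse: 12 mm row: dark bed 160 x 40 x 4 mm fixed on the plate, origin at the centre of its underside, x along the row. Its comb has a half either side of a finger gap, each with two teeth 5 mm thick, centred 42 and 54 mm from the comb's middle, each with a V cut. Matching bolt's axis: 30 mm above this origin when home (1.2 mm play along x), 36 mm when its ridges ride on the teeth.
- dish_a: closed pale frosted petri dish, 55 mm across and 14 mm high, loose on the bench; origin at the centre of its underside. To be left where it is.
- dish_b: closed pale frosted petri dish, 55 mm across and 14 mm high, loose on the bench; origin at the centre of its underside. To be left where it is.
Not all that is in view belongs to the job. What is shaped like the bolt_coarse but green is not meant.

How it is judged:
By the outcome, as a careful person would: the job done as asked, in the order asked, and still so for the second after the job is handed in, with the robot touching nothing.
It also fails if it takes over 61 s, if anything falls off the work surface, if the arm or the gripper's body presses on something with over 40 N, if the wrist force passes 120 N, or if a joint passes its speed limit or range.

## Working session

There is one attempt and no reset: what is moved stays moved. The work goes in short steps, Python scripts to look and compute and a shell command to move; the robot and the scene stay as the last step left them, time stands still between calls to the robot, and variables do not carry over. Pictures are saved under pics/ and viewed, and the job is handed in when it is done.

```bash
ls; mkdir -p pics; python3 - <<'E'
from bench import ctrl
import cv2,numpy as np
for n in("top","side"):
    im=ctrl.camera(n); cv2.imwrite(f"pics/{n}0.png",im[:,:,::-1])
    print(n,{k:np.round(v,4).tolist() for k,v in ctrl.camera_info(n).items()})
o=ctrl.get_obs()
for k,v in o.items(): print(k,np.round(v,4))
print(ctrl.pinch_z)
E
```

```text
pics
top {'fx': 493.0811, 'fy': 493.0811, 'cx': 313.8994, 'cy': 199.5447, 'origin': [0.3518, -0.0738, 1.1212], 'rotation': [0.0761, -0.6693, 0.7344, -0.0827]}
side {'fx': 502.275, 'fy': 502.275, 'cx': 320.9566, 'cy': 207.0593, 'origin': [0.2454, 0.6038, 0.9173], 'rotation': [0.0909, -0.2021, 0.9073, -0.3574]}
time_s 0.1
q [ 0.9587  0.1815  1.6079  0.      1.3538 -0.2063]
dq [-0.0008 -0.0011 -0.002   0.0001 -0.0027  0.0002]
joint_efforts [ 1.60000e-03 -4.45866e+01 -3.52241e+01 -1.00000e-04  4.00000e-03
 -0.00000e+00]
eef_pos [0.2267 0.5279 0.2305]
eef_rot [-0.6921  0.6931 -0.1427  0.1423]
wrist_force [-0.3538 -0.7624 -0.1426]
torque [ 0.0188 -0.0079 -0.0734]
opening 0.9977
0.0187
```

View pics/top0.png

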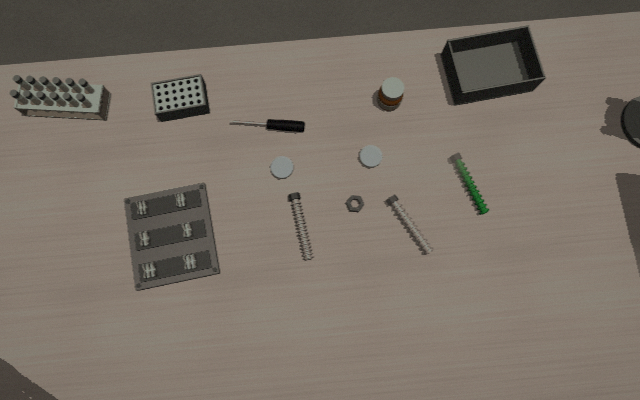

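View pics/side0.png

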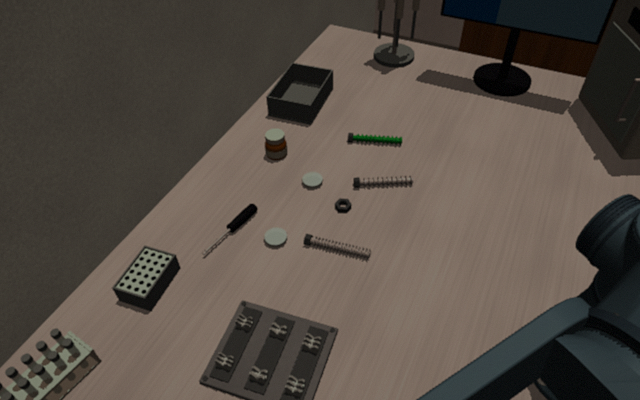

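```bash
cat > h.py <<'E'
from bench import ctrl
import cv2,numpy as np
from scipy.spatial.transform import Rotation as R
def cam(n):
    i=ctrl.camera_info(n);q=np.array(i["rotation"])
    M=R.from_quat(q[[1,2,3,0]]).as_matrix() if q.size==4 else q
    return i,M,np.array(i["origin"])
def ray(n,uv,z):
    i,M,o=cam(n);uv=np.atleast_2d(uv).astype(float)
    d=np.c_[(uv[:,0]-i["cx"])/i["fx"],(uv[:,1]-i["cy"])/i["fy"],np.ones(len(uv))]@M.T
    z=np.broadcast_to(z,len(uv))
    return o+d*((z-o[2])/d[:,2])[:,None]
def proj(n,P):
    i,M,o=cam(n);c=(np.atleast_2d(P)-o)@M
    return np.c_[c[:,0]/c[:,2]*i["fx"]+i["cx"],c[:,1]/c[:,2]*i["fy"]+i["cy"]]
def crop(im,box,s,fn):
    l,t,r,b=box;cv2.imwrite(fn,cv2.resize(im[t:b,l:r,::-1],None,fx=s,fy=s,interpolation=cv2.INTER_CUBIC))
E
python3 - <<'E'
from h import *
import pickle
D={}
for n in("top","side"):
    im=ctrl.camera(n); D[n]=im
    for t in("bolt_fine","bolt_coarse","gauge_plate","gauge_fine","gauge_mid","gauge_coarse","dish_a"):
        r=ctrl.silhouettes(t,n); D[n,t]=r
        for d in r[:4]:
            ys,xs=np.nonzero(d["mask"]); 
            print(n,t,round(d["score"],2),np.round(d["bbox"],0),len(xs),np.round(ray(n,[xs.mean(),ys.mean()],0.012),3))
pickle.dump(D,open("d.pkl","wb"))
crop(D["top"],(110,170,230,300),5,"pics/t1.png")
crop(D["top"],(270,140,450,270),4,"pics/t2.png")
crop(D["side"],(195,290,345,400),5,"pics/s1.png")
crop(D["side"],(260,160,430,270),4,"pics/s2.png")
print(ctrl.get_obs()["time_s"])
E
```

```text
top bolt_fine 0.82 [286. 195. 314. 262.] 652 [[ 0.546 -0.06   0.012]]
top bolt_coarse 0.8 [385. 194. 429. 254.] 617 [[ 0.529 -0.306  0.012]]
top bolt_coarse 0.63 [449. 154. 489. 216.] 542 [[ 0.611 -0.457  0.012]]
top gauge_plate 0.62 [124. 186. 219. 291.] 3863 [[0.548 0.236 0.012]]
top gauge_fine 0.8 [127. 188. 202. 220.] 996 [[0.624 0.25  0.012]]
top gauge_mid 0.59 [141. 252. 213. 282.] 943 [[0.482 0.225 0.012]]
top gauge_coarse 0.59 [134. 217. 208. 250.] 994 [[0.554 0.236 0.012]]
top dish_a 0.96 [359. 144. 382. 170.] 438 [[ 0.698 -0.238  0.012]]
top dish_a 0.9 [270. 155. 291. 180.] 408 [[ 0.691 -0.026  0.012]]
side bolt_fine 0.79 [305. 236. 372. 259.] 586 [[ 0.545 -0.059  0.012]]
side bolt_coarse 0.88 [348. 133. 400. 147.] 333 [[ 0.611 -0.455  0.012]]
side gauge_plate 0.6 [201. 303. 334. 399.] 4657 [[0.552 0.244 0.012]]
side gauge_fine 0.63 [279. 328. 327. 399.] 1068 [[0.479 0.224 0.012]]
side gauge_mid 0.68 [280. 326. 324. 400.] 1039 [[0.479 0.227 0.012]]
side gauge_mid 0.36 [260. 226. 285. 246.] 407 [[ 0.687 -0.024  0.012]]
side gauge_coarse 0.88 [244. 318. 294. 397.] 1110 [[0.55  0.242 0.012]]
side dish_a 0.91 [263. 228. 283. 248.] 379 [[ 0.687 -0.024  0.012]]
side dish_a 0.67 [300. 173. 323. 190.] 284 [[ 0.694 -0.233  0.012]]
0.9
```

View pics/t1.png

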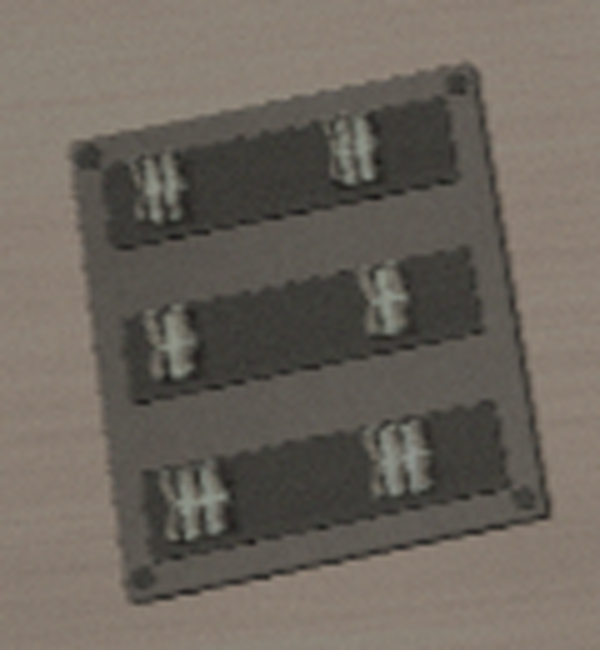

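View pics/t2.png

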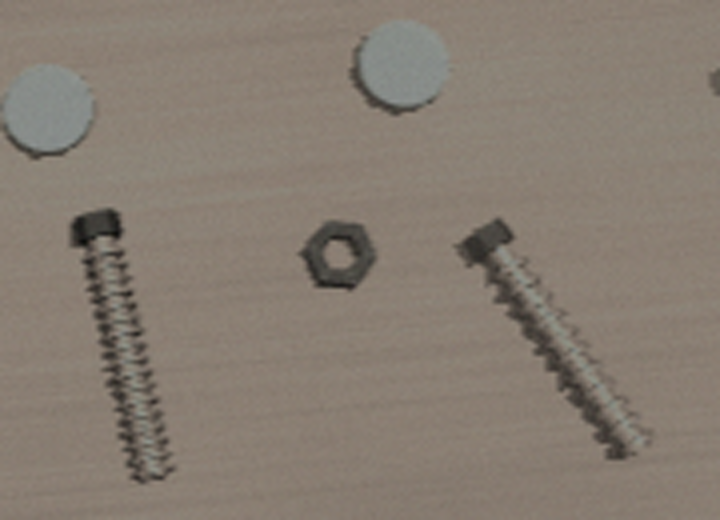

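View pics/s1.png

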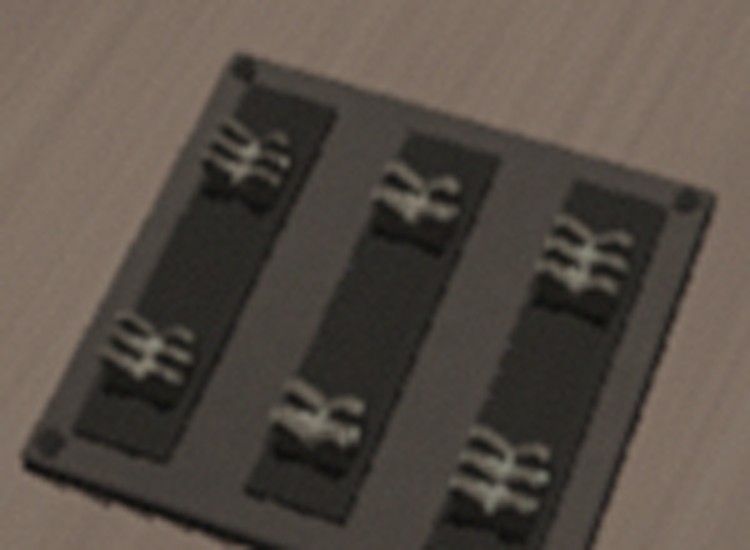

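View pics/s2.png

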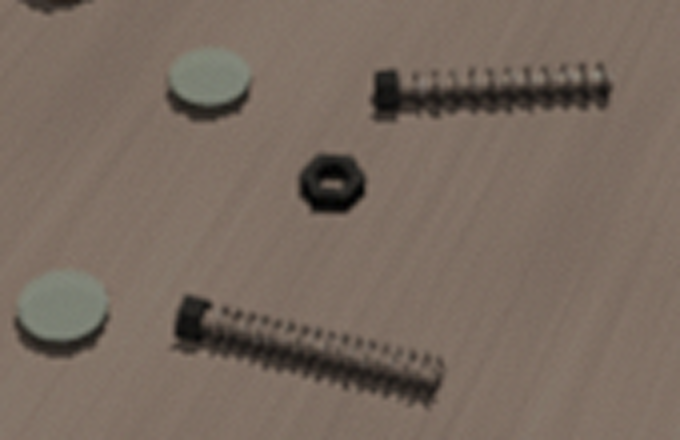

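```bash
cat > fit.py <<'E'
from h import *
import pickle
from scipy.optimize import minimize
S=8
def hullmask(n,Ps):
    m=np.zeros((400*S//2,640*S//2),np.uint8)
    for P in Ps:
        uv=proj(n,P); h=cv2.convexHull(((uv+0.5)*S/2).astype(np.float32)).round().astype(np.int32)
        cv2.fillConvexPoly(m,h,1)
    return m
def up(m): return cv2.resize(m.astype(np.uint8),None,fx=S//2,fy=S//2,interpolation=cv2.INTER_NEAREST)
def T(p,P): 
    c,s=np.cos(p[2]),np.sin(p[2]); P=np.asarray(P)
    return np.c_[p[0]+c*P[:,0]-s*P[:,1],p[1]+s*P[:,0]+c*P[:,1],P[:,2]]
def cyl(x0,x1,r,n=24,z=0.012):
    a=np.linspace(0,2*np.pi,n,endpoint=False)
    return np.array([[x,r*np.cos(t),z+r*np.sin(t)] for x in(x0,x1) for t in a])
def box(x0,x1,y0,y1,z0,z1): return np.array([[x,y,z] for x in(x0,x1) for y in(y0,y1) for z in(z0,z1)])
def fit(parts,masks,p0):
    def f(p):
        e=0
        for n,m in masks: 
            h=hullmask(n,[T(p,P) for P in parts]); e+=1-(h&m).sum()/max(1,(h|m).sum())
        return e/len(masks)
    p0=np.array(p0); sim=np.vstack([p0,p0+[.01,0,0],p0+[0,.01,0],p0+[0,0,.1]])
    r=minimize(f,p0,method="Nelder-Mead",options=dict(initial_simplex=sim,xatol=1e-4,fatol=1e-4,maxiter=200))
    return r.x,r.fun
E
cat > m1.py <<'E'
from fit import *
D=pickle.load(open("d.pkl","rb"))
bf=[cyl(-.0675,.074,.0118),cyl(.074,.088,.013,6)]
bc=[cyl(-.064,.074,.0118),cyl(.074,.088,.013,6)]
mf=[("top",up(D["top","bolt_fine"][0]["mask"])),("side",up(D["side","bolt_fine"][0]["mask"]))]
mc=[("top",up(D["top","bolt_coarse"][0]["mask"]))]
for nm,b,ms,p0 in(("fine",bf,mf,[.546,-.06,.2]),("coarse",bc,mc,[.529,-.306,.65])):
    print(nm,*[(np.round(r[0],4),round(r[1],3)) for r in [fit(b,ms,p0)]+[fit(b,[m],p0) for m in ms]])
pl=[box(-.095,.095,-.1075,.1075,0,.012)]
mp=[(n,up(D[n,"gauge_plate"][0]["mask"])) for n in("top","side")]
for ms in(mp,mp[:1],mp[1:]):
    r=fit(pl,ms,[.55,.24,-1.4+1.57-.4]); print("plate",np.round(r[0],4),round(r[1],3))
E
python3 m1.py
```

```text
fine (array([ 0.5366, -0.0613,  0.1511]), np.float64(0.145)) (array([ 0.5368, -0.0608,  0.1357]), np.float64(0.117)) (array([ 0.5343, -0.0615,  0.1631]), np.float64(0.171))
coarse (array([ 0.5185, -0.3113,  0.4908]), np.float64(0.187)) (array([ 0.5185, -0.3113,  0.4908]), np.float64(0.187))
plate [0.5384 0.2487 0.1155] 0.588
plate [0.5435 0.2243 0.1187] 0.602
plate [0.5375 0.2501 0.1218] 0.568
```

```bash
cat > m2.py <<'E'
from fit import *
D=pickle.load(open("d.pkl","rb"))
pl=[box(-.095,.095,-.1075,.1075,0,.012)]
def hull(m):
    pts=np.argwhere(cv2.morphologyEx(m.astype(np.uint8),cv2.MORPH_OPEN,np.ones((3,3))))[:,::-1].astype(np.int32)
    o=np.zeros((400,640),np.uint8); cv2.fillConvexPoly(o,cv2.convexHull(pts),1); return o
mp=[(n,up(hull(D[n,"gauge_plate"][0]["mask"]))) for n in("top","side")]
for ms in(mp,mp[:1],mp[1:]):
    r=fit(pl,ms,[.55,.24,1.4]); print("plate",np.round(r[0],4),round(r[1],3))
c=np.array([(80,140),(475,65),(548,515),(132,602)])/5+[110,170]-.4
P=ray("top",c,.012); print(np.round(P,4),np.linalg.norm(P-np.roll(P,-1,0),axis=1))
E
python3 m2.py
```

```text
plate [0.5526 0.238  1.6909] 0.02
plate [0.5537 0.2379 1.6857] 0.019
plate [0.5511 0.2385 1.6832] 0.01
[[0.6499 0.3367 0.012 ]
 [0.6688 0.1533 0.012 ]
 [0.458  0.1298 0.012 ]
 [0.4368 0.3153 0.012 ]] [0.18433249 0.21215433 0.18668437 0.21417634]
```

```bash
cat > m3.py <<'E'
from fit import *
D=pickle.load(open("d.pkl","rb"))
pl=np.array([.5524,.238,1.687])
rows={"fine":(-.072,[36,44,52],2.5),"coarse":(0,[42,54],5),"mid":(.072,[35,45,55],4)}
def teeth(dx,dy,y0,cs,w,hw):
    out=[]
    for s in(-1,1):
        for c in cs:
            x0,x1=s*c/1000-w/2000+dx,s*c/1000+w/2000+dx
            for q in(-1,1): # prong either side of V
                a=[(q*.0,.019),(q*.010,.029),(q*hw,.029),(q*hw,.016),(0,.016)]
                out.append(np.array([[x,y0+dy+y,.012+z] for x in(x0,x1) for y,z in a]))
        x0,x1=sorted((s*(cs[0])/1000+dx,s*cs[-1]/1000+dx)); 
        out.append(box(x0,x1,y0+dy-hw,y0+dy+hw,.016,.028))
    return out
for n in("top","side"):
    g=cv2.cvtColor(D[n],cv2.COLOR_RGB2GRAY).astype(np.float32)
    for k,(y0,cs,w) in rows.items():
        bed=T(pl,box(-.082,.082,y0-.02,y0+.02,.016,.05)); reg=hullmask(n,[bed]).astype(bool)
        G=cv2.resize(g,None,fx=4,fy=4,interpolation=cv2.INTER_CUBIC)
        best=[]
        for hw in(.014,.017):
          for dx in np.arange(-.012,.0121,.001):
            for dy in(-.004,-.002,0,.002,.004):
              m=np.zeros(G.shape,np.uint8)
              for P in teeth(dx,dy,y0,cs,w,hw)[:]:
                if len(P)==8: continue
                uv=proj(n,T(pl,P)); cv2.fillConvexPoly(m,cv2.convexHull(((uv+.5)*4).astype(np.float32)).round().astype(np.int32),1)
              mb=cv2.GaussianBlur(m.astype(np.float32),(0,0),2.5)
              best.append((np.corrcoef(mb[reg],G[reg])[0,1],dx,dy,hw))
        best.sort(reverse=True); print(n,k,[tuple(np.round(b,4).tolist()) for b in best[:5]])
E
python3 m3.py
```

```text
Traceback (most recent call last):
  File "m3.py", line 28, in <module>
    uv=proj(n,T(pl,P)); cv2.fillConvexPoly(m,cv2.convexHull(((uv+.5)*4).astype(np.float32)).round().astype(np.int32),1)
  File "h.py", line 14, in proj
    i,M,o=cam(n);c=(np.atleast_2d(P)-o)@M
          ~~~^^^
  File "h.py", line 5, in cam
    i=ctrl.camera_info(n);q=np.array(i["rotation"])
ValueError: time passes only in moves, steps and waits
```

```bash
sed -i 's/^def cam(n):/import functools\n@functools.lru_cache(None)\ndef cam(n):/' h.py; python3 m3.py; python3 -c "
from h import *;print(ctrl.get_obs()['time_s'])"
```

```text
top fine [(0.5351, 0.006, -0.004, 0.017), (0.5308, 0.007, -0.004, 0.017), (0.5189, 0.006, -0.004, 0.014), (0.5183, 0.007, -0.004, 0.014), (0.5111, 0.006, -0.002, 0.014)]
top coarse [(0.5503, 0.007, -0.004, 0.017), (0.5442, 0.006, -0.004, 0.017), (0.5363, 0.006, -0.002, 0.014), (0.5345, 0.007, -0.002, 0.014), (0.5328, 0.007, -0.004, 0.014)]
top mid [(0.599, 0.008, -0.002, 0.014), (0.5954, 0.009, -0.002, 0.014), (0.5934, 0.009, -0.004, 0.017), (0.5912, 0.008, -0.004, 0.017), (0.5908, 0.008, 0.0, 0.014)]
side fine [(0.2493, 0.001, -0.004, 0.017), (0.2471, 0.0, -0.004, 0.017), (0.2358, 0.001, -0.004, 0.014), (0.2352, 0.0, -0.004, 0.014), (0.2255, 0.002, -0.004, 0.017)]
side coarse [(0.4305, 0.0, -0.004, 0.017), (0.4211, 0.001, -0.004, 0.017), (0.4149, -0.001, -0.004, 0.017), (0.4106, 0.0, -0.002, 0.017), (0.4099, 0.0, -0.004, 0.014)]
side mid [(0.4144, 0.002, -0.004, 0.017), (0.4035, 0.003, -0.004, 0.017), (0.3984, 0.002, -0.004, 0.014), (0.3943, 0.001, -0.004, 0.017), (0.385, 0.003, -0.004, 0.014)]
0.9
```

```bash
cat > ov.py <<'E'
from fit import *
import sys
exec(open("m3.py").read().split("for n in(")[0])
dx=[float(a)/1000 for a in sys.argv[1:4]]
outs=[]
for n,bx,s in(("top",(120,180,225,295),5),("side",(200,300,340,400),5)):
    im=D[n][bx[1]:bx[3],bx[0]:bx[2],::-1]; im=np.clip(im.astype(float)*1.6,0,255).astype(np.uint8)
    im=cv2.resize(im,None,fx=s,fy=s,interpolation=cv2.INTER_CUBIC)
    def dr(P,c):
        uv=(proj(n,T(pl,P))+.5-np.array(bx[:2]))*s
        cv2.polylines(im,[np.round(uv).astype(np.int32)],True,c,1,cv2.LINE_AA)
    dr(np.array([[a*.095,b*.1075,.012] for a,b in((-1,-1),(1,-1),(1,1),(-1,1))]),(0,255,0))
    for (k,(y0,cs,w)),d in zip(rows.items(),dx):
        dr(np.array([[a*.08,y0+b*.02,.016] for a,b in((-1,-1),(1,-1),(1,1),(-1,1))]),(0,255,255))
        for sg in(-1,1):
            for c in cs:
                x=sg*c/1000+d
                dr(np.array([[x,y0+y,.012+z] for y,z in((0,.019),(.01,.029),(.014,.029),(.014,.016),(-.014,.016),(-.014,.029),(-.01,.029))]),(0,0,255))
    cv2.imwrite(f"pics/ov_{n}_{'_'.join(sys.argv[1:4])}.png",im)
E
python3 ov.py 5 5 6
```

```text
(no output)
```

View pics/ov_top_5_5_6.png

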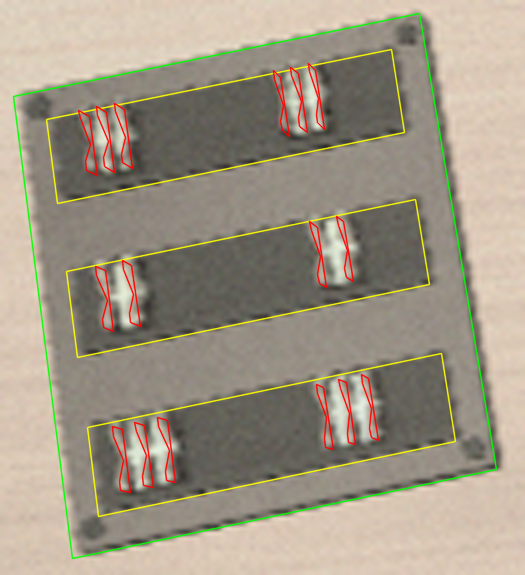

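View pics/ov_side_5_5_6.png

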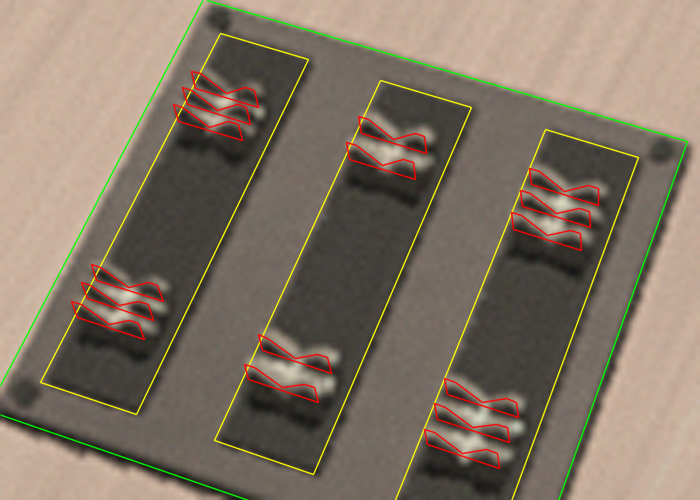

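```bash
sed -i 's/,5),("side",(200,300,340,400),5)/,7),("side",(220,305,325,390),7)/; s/(120,180,225,295)/(125,185,215,255)/' ov.py; python3 ov.py 2 2 3; python3 ov.py 40 40 40
```

```text
(no output)
```

View pics/ov_top_2_2_3.png

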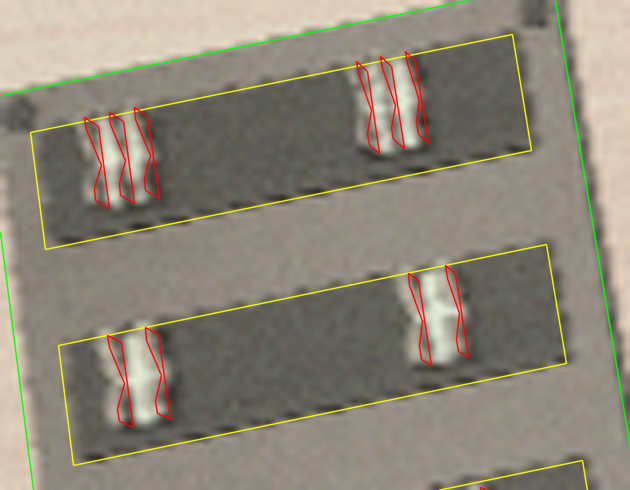

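View pics/ov_side_2_2_3.png

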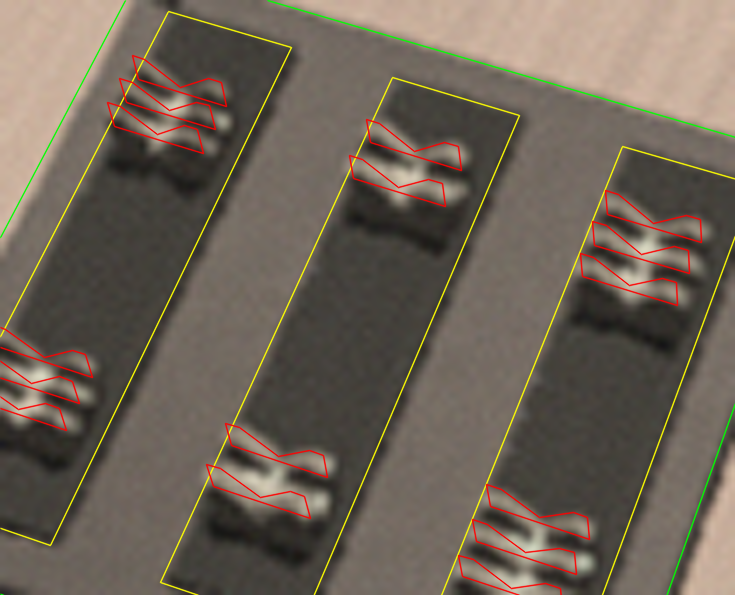

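```bash
sed -i 's/\.016,\.05))/.016,.03))/; s/if len(P)==8: continue/pass/; s/for hw in(.014,.017)/for hw in(.012,.014,.016)/; s/box(x0,x1,y0+dy-hw,y0+dy+hw,.016,.028)/box(x0,x1,y0+dy-hw,y0+dy+hw,.0161,.0281)/' m3.py; python3 m3.py
```

```text
top fine [(0.7009, 0.006, -0.004, 0.012), (0.7001, 0.006, -0.004, 0.014), (0.6998, 0.007, -0.004, 0.014), (0.6985, 0.007, -0.004, 0.012), (0.6975, 0.006, -0.002, 0.012)]
top coarse [(0.7499, 0.005, -0.004, 0.014), (0.7484, 0.005, -0.002, 0.012), (0.7468, 0.006, -0.004, 0.014), (0.7446, 0.006, -0.002, 0.012), (0.7379, 0.005, -0.002, 0.014)]
top mid [(0.7492, 0.007, -0.002, 0.012), (0.7425, 0.008, -0.002, 0.012), (0.7414, 0.007, -0.002, 0.014), (0.7397, 0.007, -0.004, 0.014), (0.7392, 0.006, -0.002, 0.012)]
side fine [(0.477, -0.002, -0.004, 0.014), (0.4715, -0.001, -0.004, 0.014), (0.4715, -0.002, -0.004, 0.016), (0.47, -0.001, -0.004, 0.016), (0.4683, -0.003, -0.004, 0.014)]
side coarse [(0.5742, -0.001, -0.004, 0.016), (0.5664, 0.0, -0.004, 0.016), (0.5649, -0.002, -0.004, 0.016), (0.5628, -0.001, -0.002, 0.014), (0.5597, -0.001, -0.004, 0.014)]
side mid [(0.5432, 0.001, -0.004, 0.016), (0.5428, 0.0, -0.004, 0.016), (0.536, 0.002, -0.004, 0.016), (0.5337, -0.001, -0.004, 0.016), (0.5291, 0.001, -0.002, 0.016)]
```

```bash
cat > ov2.py <<'E'
from fit import *
exec(open("m3.py").read().split("for n in(")[0])
n="top"
g=cv2.resize(cv2.cvtColor(D[n],cv2.COLOR_RGB2GRAY),None,fx=4,fy=4,interpolation=cv2.INTER_CUBIC)
o=[]
for dx in(.002,.005):
    im=np.clip(np.dstack([g]*3)*1.6,0,255).astype(np.uint8)
    for k,(y0,cs,w) in rows.items():
        for P in teeth(dx,0,y0,cs,w,.014):
            uv=proj(n,T(pl,P)); h=cv2.convexHull(((uv+.5)*4).astype(np.float32)).round().astype(np.int32)
            cv2.polylines(im,[h],True,(0,0,255),1)
    o.append(im[185*4:285*4,120*4:220*4])
cv2.imwrite("pics/ov2.png",np.hstack(o))
E
python3 ov2.py
```

```text
(no output)
```

View pics/ov2.png

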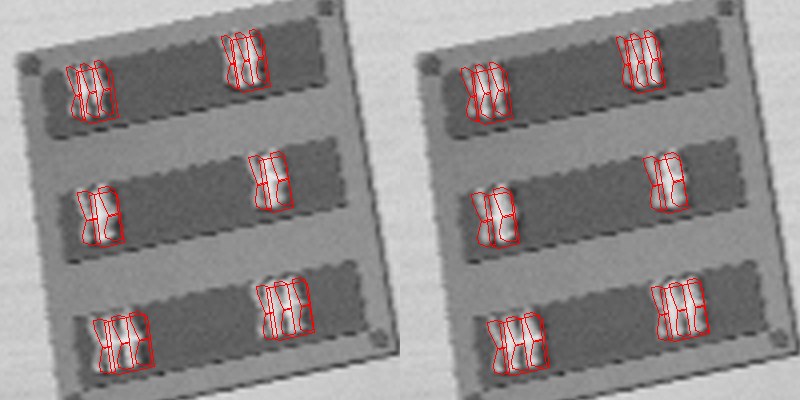

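```bash
cat > ov3.py <<'E'
from fit import *
import sys
def draw(im,n,p,kind,bx,s,z=.012):
    pitch,N,w=(.008,8,.0015) if kind=="fine" else (.012,5,.00225)
    def dr(P,c):
        uv=(proj(n,T(p,P))+.5-np.array(bx[:2]))*s
        cv2.polylines(im,[cv2.convexHull(np.round(uv).astype(np.int32))],True,c,1,cv2.LINE_AA)
    for k in range(-N,N+1): dr(cyl(k*pitch,k*pitch+1e-5,.012,z=z),(0,0,255) if k else (255,0,0))
    dr(cyl(.074,.088,.0135,6,z=z),(0,255,0))
def go(imgs,fn,items):
    outs=[]
    for n,kind,p,bx,s,z in items:
        im=np.clip(imgs[n][bx[1]:bx[3],bx[0]:bx[2],::-1]*1.5,0,255).astype(np.uint8)
        a=cv2.resize(im,None,fx=s,fy=s,interpolation=cv2.INTER_CUBIC); b=a.copy()
        draw(b,n,p,kind,bx,s,z); o=np.hstack([a,b]) ; outs.append(o)
    W=max(o.shape[1] for o in outs)
    cv2.imwrite(fn,np.vstack([np.pad(o,((0,0),(0,W-o.shape[1]),(0,0))) for o in outs]))
if __name__=="__main__":
    D=pickle.load(open("d.pkl","rb"))
    f=[.5366,-.0613,.151]; c=[.5185,-.3113,.4908]
    go(D,"pics/ov3.png",[("top","fine",f,(280,185,325,265),4,.012),("side","fine",f,(295,230,380,265),4,.012)])
    go(D,"pics/ov4.png",[("top","coarse",c,(378,188,440,260),4,.012),("side","coarse",c,(345,170,420,192),4,.012)])
E
python3 ov3.py
```

```text
(no output)
```

View pics/ov3.png

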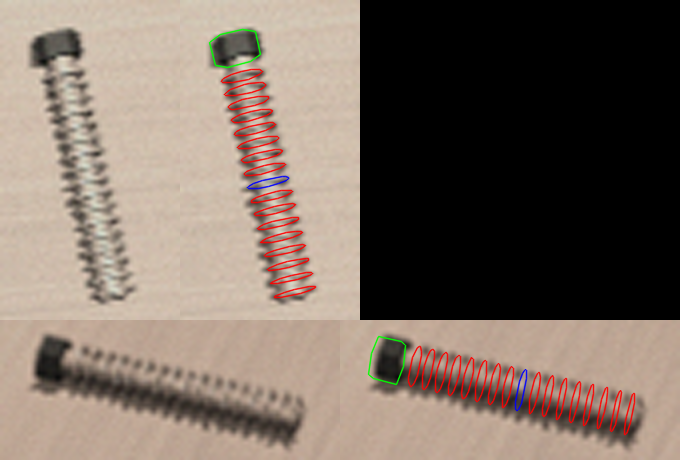

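View pics/ov4.png

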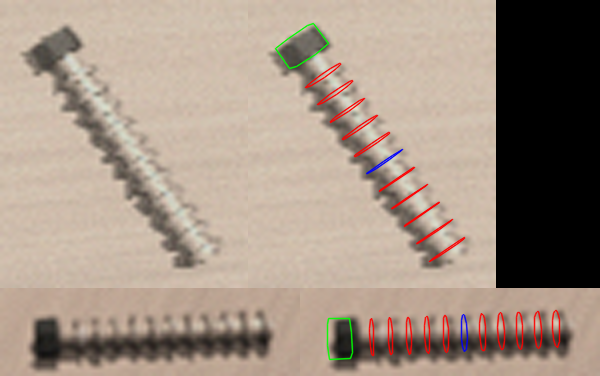

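```bash
python3 - <<'E'
from h import *
o=ctrl.get_obs();q=np.array(o["eef_rot"]);M=R.from_quat(q[[1,2,3,0]]).as_matrix();print(M.round(3))
print("tool x yaw",np.degrees(np.arctan2(M[1,0],M[0,0])),"jaw yaw",np.degrees(np.arctan2(M[1,2],M[0,2])),o["time_s"],o["eef_pos"])
E
```

```text
[[ 0.919  0.     0.395]
 [-0.395  0.     0.919]
 [ 0.    -1.     0.   ]]
tool x yaw -23.25055558120472 jaw yaw 66.74944448511187 0.9 [0.22697922 0.52832703 0.23132357]
```

```bash
python3 -m pendant '[0.027,-0.049,-0.008,0,0,2.65,0.06, 0.027,-0.049,-0.008,0,0,2.65,0.06, 0.027,-0.049,-0.008,0,0,2.65,0.06, 0.027,-0.049,-0.008,0,0,2.65,0.06, 0.027,-0.049,-0.008,0,0,2.65,0.06, 0.027,-0.049,-0.008,0,0,2.65,0.06, 0.027,-0.049,-0.008,0,0,2.65,0.06, 0.027,-0.049,-0.008,0,0,2.65,0.06, 0.027,-0.049,-0.008,0,0,2.65,0.06, 0.027,-0.049,-0.008,0,0,2.65,0.06, 0.027,-0.049,-0.008,0,0,2.65,0.06, 0.021,-0.049,-0.008,0,0,2.60,0.06]'; cat > st.py <<'E'
from h import *
o=ctrl.get_obs();q=np.array(o["eef_rot"]);M=R.from_quat(q[[1,2,3,0]]).as_matrix()
print("t",o["time_s"],"p",o["eef_pos"].round(4) if hasattr(o["eef_pos"],"round") else o["eef_pos"],"jaw",np.degrees(np.arctan2(M[1,2],M[0,2])).round(2),"down",M[:,1].round(3),"F",np.round(o["wrist_force"],1),"T",np.round(o["torque"],2),"op",round(o["opening"]*85.4,1))
E
python3 st.py
```

```text
time_s: 2.4
eef_pos: [0.546, -0.0616, 0.1352]
eef_rot: [-0.705, 0.705, 0.053, -0.053]
wrist_force: [1.0, -0.3, -0.1]
opening: 0.698
t 2.4 p [ 0.546  -0.0616  0.1352] jaw 98.57 down [ 0.001 -0.    -1.   ] F [ 1.  -0.3 -0.1] T [ 0.03  0.01 -0.  ] op 59.6
```

```bash
python3 -m pendant '[0,0,-0.045,0,0,0,0.06, 0,0,-0.045,0,0,0,0.06, 0,0,-0.03,0,0,0,0.06, 0,0,-0.011,0,0,0,0.05, 0,0,-0.001,0,0,0,0.03, 0,0,0,0,0,0,0.01, 0,0,0,0,0,0,0.005, 0,0,0,0,0,0,0.005, 0,0,0,0,0,0,0.005]'; python3 st.py; python3 - <<'E'
from h import *
for n,b in(("top",(260,170,340,280)),("side",(270,200,400,280))): crop(ctrl.camera(n),b,5,f"pics/g1{n}.png")
E
```

```text
time_s: 3.52
eef_pos: [0.5459, -0.0599, 0.0044]
eef_rot: [-0.705, 0.705, 0.053, -0.052]
wrist_force: [-1.9, 0.6, 6.2]
opening: 0.25
t 3.525 p [ 0.5459 -0.0599  0.0044] jaw 98.5 down [ 0.002 -0.001 -1.   ] F [-1.9  0.6  6.2] T [ 0.14  0.11 -0.09] op 21.4
```

View pics/g1side.png

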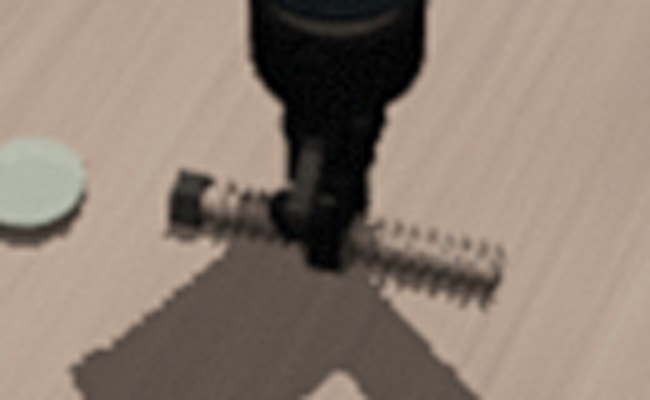

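```bash
python3 -m pendant '[0,0,0.03,0,0,0,0.005, 0,0,0.04,0,0,0,0.005, 0.005,0.02,0.04,0,0,-9,0.005, 0.008,0.03,0.01,0,0,-9.2,0.005, 0.008,0.03,0,0,0,-9.2,0.005, 0.008,0.031,0,0,0,-9.2,0.005, 0.008,0.031,0,0,0,-9.2,0.005, 0.008,0.031,0,0,0,-9.2,0.005, 0.008,0.031,0,0,0,-9.2,0.005, 0.008,0.031,0,0,0,-9.2,0.005, 0.008,0.031,0,0,0,-9.2,0.005, 0.01,0.031,0,0,0,-9.2,0.005]'; python3 st.py; python3 - <<'E'
from h import *
import pickle
I={n:ctrl.camera(n) for n in("top","side")};pickle.dump(I,open("i2.pkl","wb"))
crop(I["top"],(110,150,230,270),5,"pics/g2top.png");crop(I["side"],(170,230,350,370),4,"pics/g2side.png")
E
```

```text
time_s: 5.12
eef_pos: [0.6233, 0.2383, 0.1223]
eef_rot: [-0.527, 0.528, -0.472, 0.471]
wrist_force: [0.0, -0.6, -3.1]
opening: 0.246
t 5.125 p [0.6233 0.2383 0.1223] jaw 6.4 down [-0.002 -0.    -1.   ] F [ 0.  -0.6 -3.1] T [ 0.01 -0.03  0.03] op 21.0
```

View pics/g2side.png

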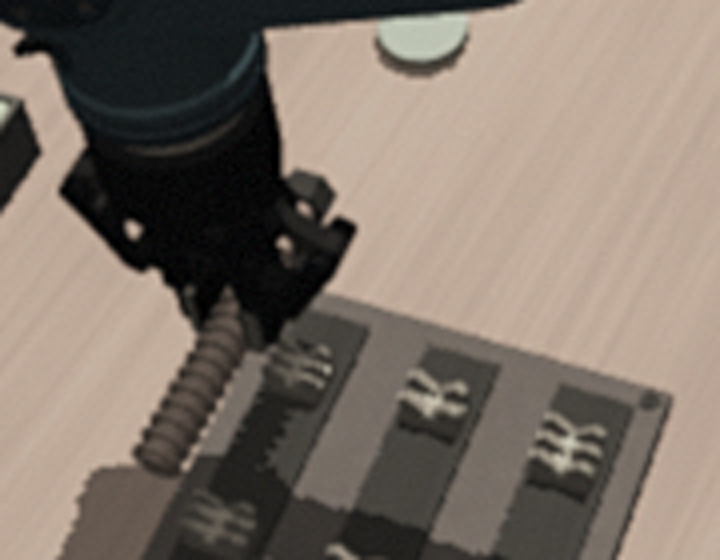

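View pics/g2top.png

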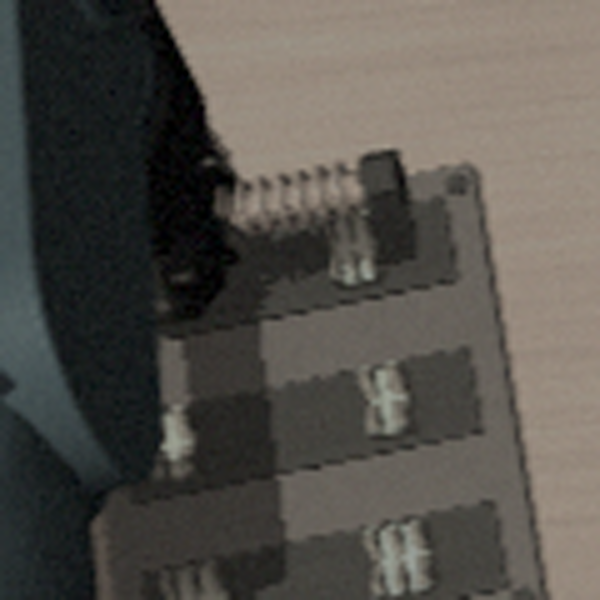

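```bash
cat > ov5.py <<'E'
from ov3 import *
I=pickle.load(open("i2.pkl","rb")); p=[.6221,.2492,np.radians(-83.6)]
go(I,"pics/ov5.png",[("top","fine",p,(140,170,215,215),5,.131),("side","fine",p,(195,280,265,355),5,.131)])
E
python3 ov5.py
```

```text
(no output)
```

View pics/ov5.png

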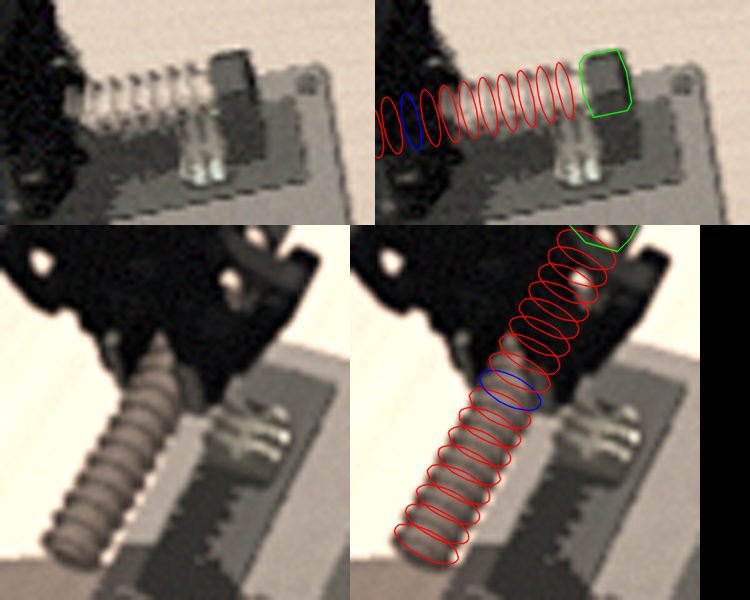

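```bash
python3 -m pendant '[0.0017,-0.001,-0.03,0,0,0.26,0.005, 0,0,-0.03,0,0,0,0.005, 0,0,-0.012,0,0,0,0.005, 0,0,-0.004,0,0,0,0.005, 0,0,0,0,0,0,0.005]'; python3 st.py
```

```text
time_s: 5.85
eef_pos: [0.6262, 0.2362, 0.0481]
eef_rot: [0.53, -0.529, 0.468, -0.469]
wrist_force: [-0.2, 0.4, -2.8]
opening: 0.245
t 5.85 p [0.6262 0.2362 0.0481] jaw 6.97 down [ 0.001  0.    -1.   ] F [-0.2  0.4 -2.8] T [0.02 0.04 0.03] op 20.9
```

```bash
python3 -m pendant '[-0.001,0.001,-0.003,0,0,-0.3,0.005, 0,0,-0.002,0,0,0,0.005, 0,0,-0.002,0,0,0,0.005]'; python3 st.py;  python3 -m pendant '[0,0,-0.002,0,0,0,0.005, 0,0,-0.001,0,0,0,0.005]'; python3 st.py
```

```text
time_s: 6.22
eef_pos: [0.6249, 0.2374, 0.0406]
eef_rot: [0.528, -0.528, 0.47, -0.47]
wrist_force: [2.0, 1.3, 0.1]
opening: 0.241
t 6.225 p [0.6249 0.2374 0.0406] jaw 6.67 down [ 0.001  0.    -1.   ] F [2.  1.3 0.1] T [ 0.06 -0.07 -0.01] op 20.6
time_s: 6.48
eef_pos: [0.6255, 0.2375, 0.0397]
eef_rot: [0.529, -0.528, 0.47, -0.47]
wrist_force: [-6.5, -2.3, 16.1]
opening: 0.243
t 6.475 p [0.6255 0.2375 0.0397] jaw 6.69 down [ 0.002 -0.    -1.   ] F [-6.5 -2.3 16.1] T [-0.29  1.11  0.13] op 20.8
```

```bash
python3 -m pendant '[-0.001,0,0.001,0,0,0,0.005, 0,0,0,0,0,0,0.005]'; python3 st.py;  python3 -m pendant '[-0.0001,0.0008,0,0,0,0,0.005]'; python3 st.py;  python3 -m pendant '[-0.0001,0.0008,0,0,0,0,0.005]'; python3 st.py
```

```text
time_s: 6.72
eef_pos: [0.6254, 0.2374, 0.0399]
eef_rot: [0.529, -0.527, 0.469, -0.471]
wrist_force: [1.7, -1.0, 5.7]
opening: 0.253
t 6.725 p [0.6254 0.2374 0.0399] jaw 6.66 down [ 0.004  0.    -1.   ] F [ 1.7 -1.   5.7] T [-0.05 -0.32  0.17] op 21.6
time_s: 6.85
eef_pos: [0.6254, 0.2375, 0.0399]
eef_rot: [0.529, -0.528, 0.469, -0.471]
wrist_force: [1.6, -5.3, 6.3]
opening: 0.245
t 6.85 p [0.6254 0.2375 0.0399] jaw 6.67 down [ 0.004 -0.001 -1.   ] F [ 1.6 -5.3  6.3] T [-0.75 -0.25  0.15] op 20.9
time_s: 6.98
eef_pos: [0.6254, 0.2376, 0.0399]
eef_rot: [0.529, -0.528, 0.469, -0.471]
wrist_force: [1.9, -7.3, 7.0]
opening: 0.249
t 6.975 p [0.6254 0.2376 0.0399] jaw 6.66 down [ 0.003 -0.002 -1.   ] F [ 1.9 -7.3  7. ] T [-1.15 -0.27  0.09] op 21.3
```

```bash
python3 -m pendant '[-0.0001,0.0008,0.0008,0,0,0,0.005]'; python3 st.py;  python3 -m pendant '[-0.0001,0.0008,0,0,0,0,0.005]'; python3 st.py
```

```text
time_s: 7.1
eef_pos: [0.625, 0.2387, 0.04]
eef_rot: [0.529, -0.528, 0.469, -0.471]
wrist_force: [3.2, -1.9, -0.1]
opening: 0.246
t 7.1 p [0.625  0.2387 0.04  ] jaw 6.64 down [ 0.003 -0.001 -1.   ] F [ 3.2 -1.9 -0.1] T [-0.43 -0.59  0.06] op 21.0
time_s: 7.22
eef_pos: [0.6227, 0.2404, 0.0385]
eef_rot: [-0.528, 0.528, -0.471, 0.47]
wrist_force: [-0.4, -0.6, -2.8]
opening: 0.247
t 7.225 p [0.6227 0.2404 0.0385] jaw 6.62 down [-0.002  0.    -1.   ] F [-0.4 -0.6 -2.8] T [ 0.04  0.03 -0.04] op 21.1
```

```bash
python3 -m pendant '[0,0,-0.001,0,0,0,0.005, 0,0,0,0,0,0,0.005]'; python3 st.py;  python3 -m pendant '[0,0,-0.001,0,0,0,0.005, 0,0,0,0,0,0,0.005]'; python3 st.py
```

```text
time_s: 7.48
eef_pos: [0.6225, 0.2407, 0.0373]
eef_rot: [-0.528, 0.529, -0.47, 0.47]
wrist_force: [0.4, 0.4, -2.4]
opening: 0.247
t 7.475 p [0.6225 0.2407 0.0373] jaw 6.67 down [-0.002 -0.    -1.   ] F [ 0.4  0.4 -2.4] T [-0.01 -0.    0.01] op 21.1
time_s: 7.72
eef_pos: [0.623, 0.2406, 0.0368]
eef_rot: [-0.528, 0.528, -0.47, 0.47]
wrist_force: [-0.6, 0.5, -2.5]
opening: 0.244
t 7.725 p [0.623  0.2406 0.0368] jaw 6.66 down [-0.001 -0.    -1.   ] F [-0.6  0.5 -2.5] T [-0.02 -0.03  0.01] op 20.8
```

```bash
python3 -m pendant '[0.0003,0,-0.001,0,0,0,0.005, 0,0,-0.0005,0,0,0,0.005]'; python3 st.py;  python3 -m pendant '[0,0,-0.001,0,0,0,0.005, 0,0,0,0,0,0,0.005]'; python3 st.py
```

```text
time_s: 7.98
eef_pos: [0.6238, 0.2405, 0.0357]
eef_rot: [0.528, -0.528, 0.47, -0.47]
wrist_force: [-0.1, -0.2, -2.6]
opening: 0.245
t 7.975 p [0.6238 0.2405 0.0357] jaw 6.66 down [ 0.  0. -1.] F [-0.1 -0.2 -2.6] T [-0.01 -0.15  0.02] op 21.0
time_s: 8.22
eef_pos: [0.6243, 0.2406, 0.0351]
eef_rot: [0.529, -0.528, 0.47, -0.47]
wrist_force: [1.8, 0.5, 0.2]
opening: 0.245
t 8.225 p [0.6243 0.2406 0.0351] jaw 6.66 down [ 0.001  0.    -1.   ] F [1.8 0.5 0.2] T [-0.09 -0.32  0.02] op 20.9
```

```bash
python3 -m pendant '[0.0006,0,-0.001,0,0,0,0.005, 0,0,0,0,0,0,0.005]'; python3 st.py;  python3 -m pendant '[0.0003,0,-0.001,0,0,0,0.005, 0,0,0,0,0,0,0.005]'; python3 st.py
```

```text
time_s: 8.48
eef_pos: [0.625, 0.2406, 0.0344]
eef_rot: [0.529, -0.528, 0.47, -0.47]
wrist_force: [1.2, -0.8, 3.3]
opening: 0.248
t 8.475 p [0.625  0.2406 0.0344] jaw 6.67 down [ 0.002  0.    -1.   ] F [ 1.2 -0.8  3.3] T [ 0.   -0.23  0.13] op 21.2
time_s: 8.72
eef_pos: [0.6251, 0.2406, 0.0342]
eef_rot: [0.529, -0.528, 0.47, -0.47]
wrist_force: [-3.0, -1.4, 10.4]
opening: 0.243
t 8.725 p [0.6251 0.2406 0.0342] jaw 6.68 down [ 0.001  0.    -1.   ] F [-3.  -1.4 10.4] T [-0.16  0.38  0.17] op 20.8
```

```bash
python3 -m pendant '[0,0,0.0015,0,0,0,0.005, 0,0,0,0,0,0,0.03, 0,0,0,0,0,0,0.045, 0,0,0,0,0,0,0.05, 0,0,0.03,0,0,0,0.05, 0,0,0.05,0,0,0,0.05, 0,-0.05,0.03,0,0,0,0.05, 0,-0.06,0.005,0,0,0,0.05, 0,-0.06,0,0,0,0,0.05, 0,-0.06,0,0,0,-5,0.05, -0.01,-0.06,0,0,0,-9,0.05, -0.015,-0.05,0,0,0,-9,0.05]'; python3 st.py; python3 - <<'E'
from ov3 import *
I={n:ctrl.camera(n) for n in("top","side")};pickle.dump(I,open("i3.pkl","wb"))
h=np.radians(-83.34); t=np.array([.6251,.2406])-.011*np.array([np.cos(h),np.sin(h)])
p=[t[0],t[1],h]; print(p)
go(I,"pics/ov6.png",[("top","fine",p,(115,175,205,225),4,.042),("side","fine",p,(205,280,295,380),4,.042)])
E
```

```text
time_s: 10.22
eef_pos: [0.599, -0.1018, 0.1491]
eef_rot: [-0.422, 0.422, -0.567, 0.567]
wrist_force: [1.1, 0.2, -0.1]
opening: 0.585
t 10.225 p [ 0.599  -0.1018  0.1491] jaw -16.69 down [ 0. -0. -1.] F [ 1.1  0.2 -0.1] T [-0.04  0.04  0.04] op 49.9
[np.float64(0.6238242492071014), np.float64(0.2515257704494657), np.float64(-1.4545573986120743)]
```

View pics/ov6.png

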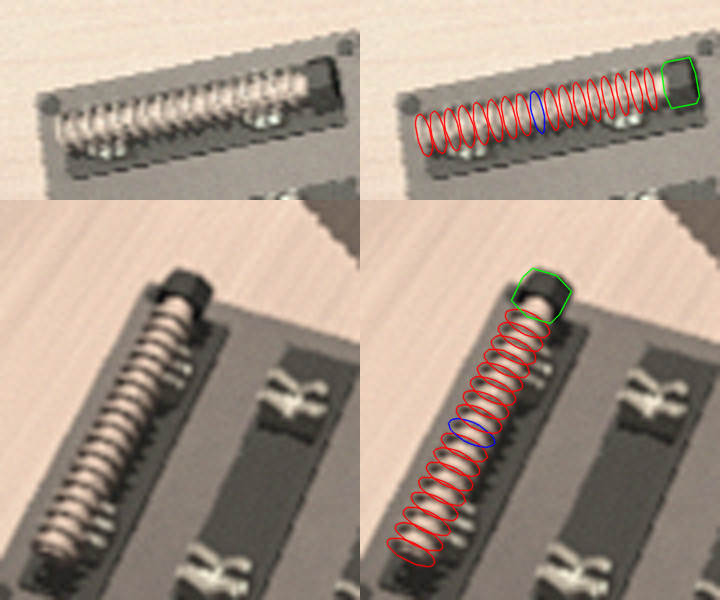

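```bash
python3 - <<'E'
from fit import *
from ov3 import go
bc=[cyl(-.064,.074,.0118),cyl(.074,.088,.013,6)]
I={n:ctrl.camera(n) for n in("top","side")}
ms=[]
for n in I:
    for d in ctrl.silhouettes("bolt_coarse",n):
        ys,xs=np.nonzero(d["mask"]); c=ray(n,[xs.mean(),ys.mean()],.012)[0]; print(n,d["score"],c.round(3),len(xs))
        if np.hypot(c[0]-.525,c[1]+.307)<.03: ms.append((n,up(d["mask"])))
for m in [ms]+[[m] for m in ms]:
    r=fit(bc,m,[.5185,-.311,.5]); print(r[0].round(4),r[1])
go(I,"pics/ov7.png",[("side","coarse",[.5165,-.312,.49],(345,165,420,195),5,.012),("top","coarse",[.5165,-.312,.49],(378,188,440,260),4,.012)])
E
```

```text
top 0.92 [ 0.524 -0.308  0.012] 614
top 0.79 [ 0.614 -0.457  0.012] 609
side 0.93 [ 0.529 -0.304  0.012] 497
side 0.63 [ 0.611 -0.455  0.012] 313
[ 0.5167 -0.3117  0.4999] 0.1512524899874199
[ 0.5159 -0.3122  0.4891] 0.1677364142062473
[ 0.517  -0.3109  0.4898] 0.13484513274336285
```

View pics/ov7.png

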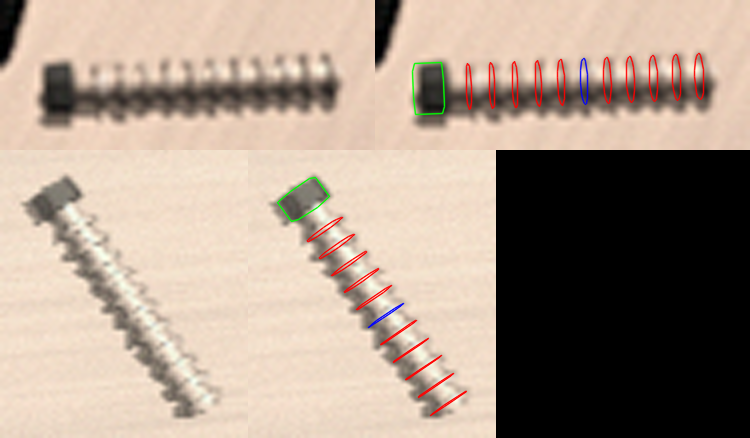

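```bash
python3 -m pendant '[-0.0148,-0.0411,-0.008,0,0,-9.0,0.055, -0.0148,-0.0411,-0.008,0,0,-9.0,0.055, -0.0148,-0.0411,-0.008,0,0,-9.0,0.055, -0.0148,-0.0411,-0.008,0,0,-9.0,0.055, -0.0148,-0.0411,-0.008,0,0,-9.0,0.055, 0,0,0,0,0,0,0.055]'; python3 st.py
```

```text
time_s: 11.28
eef_pos: [0.525, -0.306, 0.1084]
eef_rot: [0.174, -0.175, 0.685, -0.685]
wrist_force: [0.2, 0.1, 0.2]
opening: 0.643
t 11.275 p [ 0.525  -0.306   0.1084] jaw -61.43 down [-0.001  0.    -1.   ] F [0.2 0.1 0.2] T [-0.02 -0.    0.03] op 54.9
```

```bash
python3 -m pendant '[0,-0.001,-0.045,0,0,-0.4,0.055, 0,0,-0.045,0,0,0,0.055, 0,0,-0.013,0,0,0,0.05, 0,0,-0.002,0,0,0,0.03, 0,0,0,0,0,0,0.005, 0,0,0,0,0,0,0.005, 0,0,0,0,0,0,0.005, 0,0,0,0,0,0,0.005]'; python3 st.py
```

```text
time_s: 12.28
eef_pos: [0.5265, -0.3064, 0.0055]
eef_rot: [-0.173, 0.172, -0.685, 0.686]
wrist_force: [0.8, 2.6, 5.8]
opening: 0.243
t 12.275 p [ 0.5265 -0.3064  0.0055] jaw -61.74 down [ 0.002 -0.001 -1.   ] F [0.8 2.6 5.8] T [ 0.43 -0.17  0.04] op 20.7
```

```bash
python3 -m pendant '[0,0,0.03,0,0,0,0.005, 0,0,0.04,0,0,0,0.005, 0.002,0.0465,0.04,0,0,5.7,0.005, 0.002,0.0465,0.008,0,0,5.7,0.005, 0.002,0.0465,0,0,0,5.7,0.005, 0.002,0.0465,0,0,0,5.7,0.005, 0.002,0.0465,0,0,0,5.7,0.005, 0.002,0.0465,0,0,0,5.7,0.005, 0.002,0.0465,0,0,0,5.7,0.005, 0.002,0.0465,0,0,0,5.7,0.005, 0.002,0.0465,0,0,0,5.7,0.005, 0.002,0.0465,0,0,0,5.7,0.005]';python3 -m pendant '[0.002,0.0465,0,0,0,5.7,0.005, 0.002,0.0465,0,0,0,5.7,0.005, 0,0,0,0,0,0,0.005]'; python3 st.py;python3 - <<'E'
from ov3 import *
I={n:ctrl.camera(n) for n in("top","side")};pickle.dump(I,open("i4.pkl","wb"))
o=ctrl.get_obs();h=np.radians(96.66); t=np.array(o["eef_pos"])[:2]-.0115*np.array([np.cos(h),np.sin(h)])
p=[t[0],t[1],h]; z=o["eef_pos"][2]+.008
go(I,"pics/ov8.png",[("top","coarse",p,(100,190,220,250),3,z),("side","coarse",p,(205,280,320,400),3,z)])
E
```

```text
time_s: 13.78
eef_pos: [0.5448, 0.1601, 0.1215]
eef_rot: [0.479, -0.48, 0.52, -0.519]
wrist_force: [1.7, -0.5, -3.1]
opening: 0.246
time_s: 14.15
eef_pos: [0.5485, 0.2547, 0.1214]
eef_rot: [-0.529, 0.529, -0.469, 0.469]
wrist_force: [0.1, 0.6, -3.3]
opening: 0.24
t 14.15 p [0.5485 0.2547 0.1214] jaw 6.91 down [-0.001  0.    -1.   ] F [ 0.1  0.6 -3.3] T [-0.02 -0.04 -0.02] op 20.5
```

View pics/ov8.png

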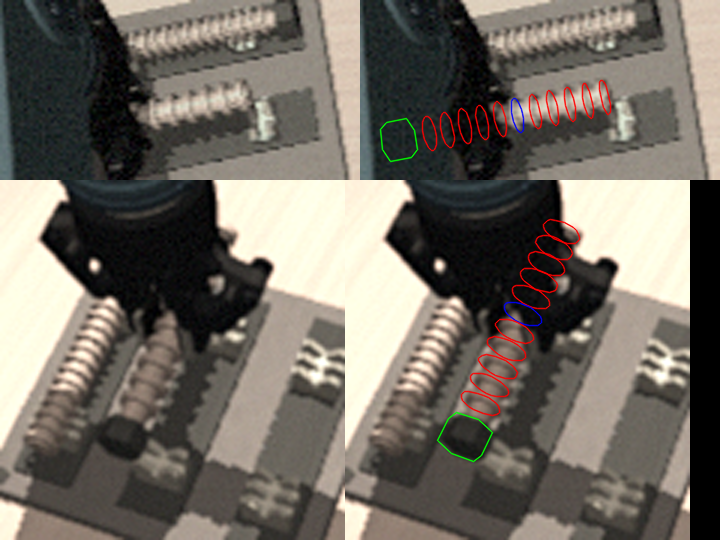

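```bash
python3 -m pendant '[0.0026,-0.002,-0.03,0,0,-0.25,0.005, 0,0,-0.03,0,0,0,0.005, 0,0,-0.01,0,0,0,0.005, 0,0,-0.003,0,0,0,0.005, 0,0,0,0,0,0,0.005]'; python3 st.py
```

```text
time_s: 14.88
eef_pos: [0.5529, 0.2498, 0.0501]
eef_rot: [0.527, -0.527, 0.471, -0.472]
wrist_force: [1.1, -0.0, -2.6]
opening: 0.241
t 14.875 p [0.5529 0.2498 0.0501] jaw 6.37 down [ 0.001  0.    -1.   ] F [ 1.1 -0.  -2.6] T [-0.04 -0.06 -0.02] op 20.6
```

```bash
python3 -m pendant '[-0.0015,0.0022,-0.003,0,0,0.3,0.005, 0,0,-0.003,0,0,0,0.005, 0,0,0,0,0,0,0.005]'; python3 st.py;python3 -m pendant '[0,0,-0.002,0,0,0,0.005, 0,0,0,0,0,0,0.005]'; python3 st.py
```

```text
time_s: 15.25
eef_pos: [0.5504, 0.2523, 0.043]
eef_rot: [-0.528, 0.529, -0.47, 0.47]
wrist_force: [-0.7, 0.9, -2.3]
opening: 0.237
t 15.25 p [0.5504 0.2523 0.043 ] jaw 6.72 down [-0. -0. -1.] F [-0.7  0.9 -2.3] T [-0.02  0.01  0.01] op 20.2
time_s: 15.5
eef_pos: [0.551, 0.2523, 0.0413]
eef_rot: [0.529, -0.528, 0.47, -0.47]
wrist_force: [1.0, 1.1, -2.4]
opening: 0.236
t 15.5 p [0.551  0.2523 0.0413] jaw 6.71 down [ 0.001  0.    -1.   ] F [ 1.   1.1 -2.4] T [ 0.07 -0.13 -0.01] op 20.2
```

```bash
python3 -m pendant '[0,0,-0.001,0,0,0,0.005, 0,0,0,0,0,0,0.005]'; python3 st.py;python3 -m pendant '[0,0,-0.001,0,0,0,0.005, 0,0,0,0,0,0,0.005]'; python3 st.py
```

```text
time_s: 15.75
eef_pos: [0.5512, 0.2524, 0.0409]
eef_rot: [0.529, -0.528, 0.47, -0.47]
wrist_force: [-0.8, -0.7, 3.0]
opening: 0.248
t 15.75 p [0.5512 0.2524 0.0409] jaw 6.7 down [ 0.001  0.    -1.   ] F [-0.8 -0.7  3. ] T [-0.    0.01 -0.13] op 21.1
time_s: 16.0
eef_pos: [0.5513, 0.2525, 0.0407]
eef_rot: [0.529, -0.528, 0.47, -0.47]
wrist_force: [-3.5, -0.7, 11.1]
opening: 0.241
t 16.0 p [0.5513 0.2525 0.0407] jaw 6.71 down [ 0.001  0.    -1.   ] F [-3.5 -0.7 11.1] T [-0.15  0.54 -0.09] op 20.6
```

```bash
python3 -m pendant '[-0.0005,0.0005,0.0014,0,0,0,0.005]'; python3 st.py;python3 -m pendant '[-0.0001,0.0007,0,0,0,0,0.005]'; python3 st.py;python3 -m pendant '[-0.0001,0.0007,0,0,0,0,0.005]'; python3 st.py
```

```text
time_s: 16.12
eef_pos: [0.551, 0.2526, 0.0411]
eef_rot: [0.529, -0.528, 0.469, -0.47]
wrist_force: [3.6, -1.0, -2.2]
opening: 0.241
t 16.125 p [0.551  0.2526 0.0411] jaw 6.71 down [ 0.002 -0.    -1.   ] F [ 3.6 -1.  -2.2] T [-0.1  -0.57  0.02] op 20.6
time_s: 16.25
eef_pos: [0.5509, 0.253, 0.0409]
eef_rot: [0.529, -0.528, 0.469, -0.47]
wrist_force: [2.9, -2.7, 1.4]
opening: 0.238
t 16.25 p [0.5509 0.253  0.0409] jaw 6.71 down [ 0.002 -0.    -1.   ] F [ 2.9 -2.7  1.4] T [-0.52 -0.45 -0.1 ] op 20.3
time_s: 16.38
eef_pos: [0.5492, 0.2541, 0.0399]
eef_rot: [-0.528, 0.529, -0.47, 0.47]
wrist_force: [-0.4, 0.2, -3.2]
opening: 0.241
t 16.375 p [0.5492 0.2541 0.0399] jaw 6.69 down [-0.002  0.    -1.   ] F [-0.4  0.2 -3.2] T [0.02 0.02 0.  ] op 20.5
```

Freed and dropping; lower it and see whether it goes 6 mm down.

```bash
python3 -m pendant '[0.0003,0,-0.001,0,0,0,0.005, 0,0,0,0,0,0,0.005]'; python3 st.py;python3 -m pendant '[0.0005,0,-0.001,0,0,0,0.005, 0,0,0,0,0,0,0.005]'; python3 st.py;python3 -m pendant '[0.0004,0,-0.001,0,0,0,0.005, 0,0,0,0,0,0,0.005]'; python3 st.py
```

```text
time_s: 16.62
eef_pos: [0.5491, 0.2541, 0.0385]
eef_rot: [-0.528, 0.529, -0.47, 0.469]
wrist_force: [-0.0, -0.0, -3.9]
opening: 0.24
t 16.625 p [0.5491 0.2541 0.0385] jaw 6.72 down [-0.002 -0.    -1.   ] F [-0.  -0.  -3.9] T [0.02 0.02 0.03] op 20.5
time_s: 16.88
eef_pos: [0.5505, 0.2541, 0.0382]
eef_rot: [-0.528, 0.529, -0.47, 0.47]
wrist_force: [-0.6, 0.2, -2.7]
opening: 0.238
t 16.875 p [0.5505 0.2541 0.0382] jaw 6.71 down [-0.001 -0.    -1.   ] F [-0.6  0.2 -2.7] T [0.02 0.04 0.02] op 20.3
time_s: 17.12
eef_pos: [0.5511, 0.2541, 0.0374]
eef_rot: [-0.528, 0.528, -0.47, 0.47]
wrist_force: [-0.0, 0.1, -3.3]
opening: 0.236
t 17.125 p [0.5511 0.2541 0.0374] jaw 6.71 down [-0. -0. -1.] F [-0.   0.1 -3.3] T [-0.02 -0.05  0.  ] op 20.2
```

```bash
python3 -m pendant '[0,0,-0.001,0,0,0,0.005, 0,0,0,0,0,0,0.005]'; python3 st.py;python3 -m pendant '[0,0,-0.001,0,0,0,0.005, 0,0,0,0,0,0,0.005]'; python3 st.py;python3 -m pendant '[0,0,-0.001,0,0,0,0.005, 0,0,0,0,0,0,0.005]'; python3 st.py
```

```text
time_s: 17.38
eef_pos: [0.551, 0.2541, 0.0364]
eef_rot: [-0.528, 0.528, -0.47, 0.47]
wrist_force: [-0.7, 0.0, -3.2]
opening: 0.24
t 17.375 p [0.551  0.2541 0.0364] jaw 6.71 down [-0. -0. -1.] F [-0.7  0.  -3.2] T [-0.01  0.02 -0.03] op 20.5
time_s: 17.62
eef_pos: [0.5511, 0.2541, 0.0356]
eef_rot: [0.528, -0.528, 0.47, -0.47]
wrist_force: [-0.4, -0.5, -1.0]
opening: 0.245
t 17.625 p [0.5511 0.2541 0.0356] jaw 6.71 down [ 0.  0. -1.] F [-0.4 -0.5 -1. ] T [-0.03  0.08  0.01] op 20.9
time_s: 17.88
eef_pos: [0.5512, 0.2542, 0.0355]
eef_rot: [0.528, -0.528, 0.47, -0.47]
wrist_force: [-3.6, -1.7, 5.1]
opening: 0.242
t 17.875 p [0.5512 0.2542 0.0355] jaw 6.72 down [ 0. -0. -1.] F [-3.6 -1.7  5.1] T [-0.21  0.61 -0.04] op 20.7
```

```bash
python3 -m pendant '[-0.0004,0,0.0008,0,0,0,0.005, 0,0,0,0,0,0,0.03, 0,0,0,0,0,0,0.045, 0,0,0,0,0,0,0.05, 0,0,0.03,0,0,0,0.05, 0,0,0.05,0,0,0,0.05, 0,-0.03,0.04,0,0,0,0.05, 0,-0.06,0.02,0,0,0,0.05, 0,-0.06,0,0,0,0,0.05, 0,-0.06,0,0,0,0,0.05, 0,-0.06,0,0,0,0,0.05, 0,-0.06,0,0,0,0,0.05]'; python3 st.py; cat > fin.py <<'E'
from ov3 import *
I={n:ctrl.camera(n) for n in("top","side")};pickle.dump(I,open("i5.pkl","wb"))
h=np.radians(-83.34); t=np.array([.6251,.2406])-.011*np.array([np.cos(h),np.sin(h)])
c=np.array([.5512,.2541])+.0115*np.array([np.cos(h),np.sin(h)])
it=[]
for n,b in(("top",(112,175,217,295)),("side",(205,280,340,400))):
    im=np.clip(I[n][b[1]:b[3],b[0]:b[2],::-1]*1.5,0,255).astype(np.uint8); s=3
    a=cv2.resize(im,None,fx=s,fy=s,interpolation=cv2.INTER_CUBIC); o=a.copy()
    draw(o,n,[*t,h],"fine",b,s,.042); draw(o,n,[*c,h+np.pi],"coarse",b,s,.042)
    cv2.imwrite(f"pics/fin_{n}.png",np.hstack([a,o]))
E
python3 fin.py
```

```text
time_s: 19.38
eef_pos: [0.5506, -0.0771, 0.1754]
eef_rot: [0.529, -0.528, 0.47, -0.47]
wrist_force: [0.6, -0.1, 0.5]
opening: 0.59
t 19.375 p [ 0.5506 -0.0771  0.1754] jaw 6.71 down [ 0.001 -0.    -1.   ] F [ 0.6 -0.1  0.5] T [-0.02  0.02 -0.01] op 50.4
```

View pics/fin_top.png

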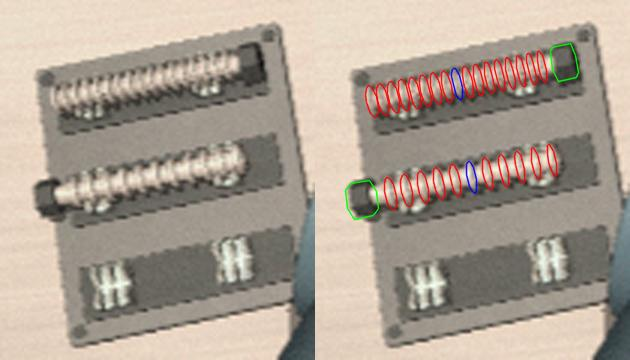

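View pics/fin_side.png

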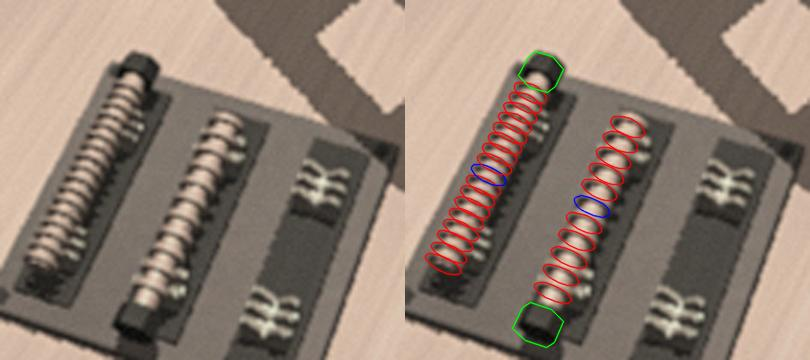

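```bash
python3 - <<'E'
import pickle,cv2,numpy as np
I=pickle.load(open("i5.pkl","rb"))
def z(n,b,s): return cv2.resize(np.clip(I[n][b[1]:b[3],b[0]:b[2],::-1]*1.6,0,255).astype(np.uint8),None,fx=s,fy=s,interpolation=cv2.INTER_CUBIC)
cv2.imwrite("pics/z1.png",z("top",(118,182,208,252),8)); cv2.imwrite("pics/z2.png",z("side",(208,290,298,400),5))
E
```

```text
(no output)
```

View pics/z1.png

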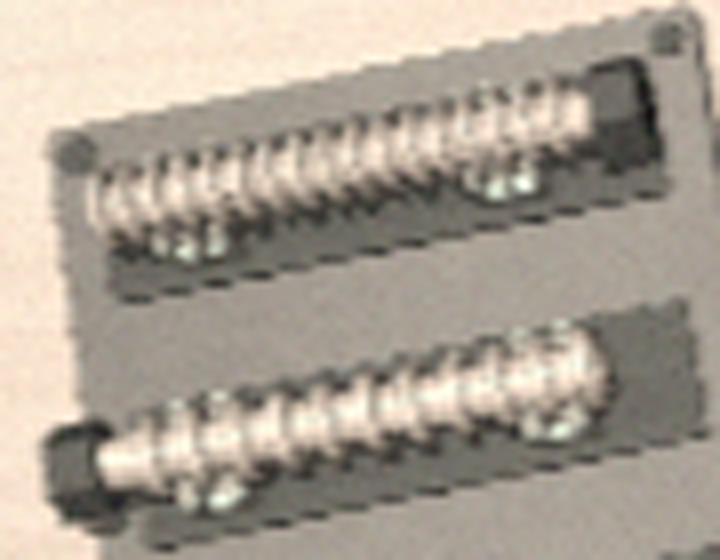

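View pics/z2.png

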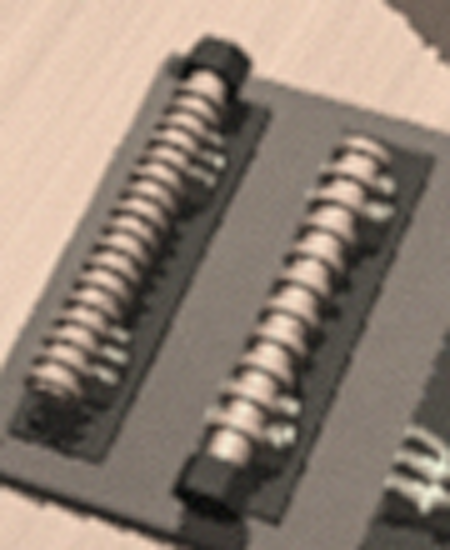

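```bash
python3 - <<'E'
from fit import *
I={n:ctrl.camera(n) for n in("top","side")}
pickle.dump(I,open("i6.pkl","wb"))
Q={}
for k in("fine","coarse"):
    for n in I:
        for d in ctrl.silhouettes("bolt_"+k,n):
            ys,xs=np.nonzero(d["mask"]);c=ray(n,[xs.mean(),ys.mean()],.042)[0]; print(k,n,round(d["score"],2),c.round(3),len(xs),np.round(d["bbox"]))
            if c[1]>.15: Q.setdefault((k,n),d["mask"])
pickle.dump(Q,open("q.pkl","wb"))
print(ctrl.get_obs()["time_s"])
def T5(p,P):
    R_=R.from_euler("ZY",[p[2],-p[4]]).as_matrix(); return P@R_.T+np.array([p[0],p[1],p[3]])
for k,tail,p0 in(("fine",-.0675,[.6238,.2515,-1.4546,.042,0]),("coarse",-.064,[.5525,.2426,1.687,.042,0])):
    parts=[cyl(tail,.074,.0118,z=0),cyl(.074,.088,.013,6,z=0)]
    ms=[(n,up(Q[k,n])) for n in I if (k,n) in Q]
    def f(p):
        e=0
        for n,m in ms:
            h=hullmask(n,[T5(p,P) for P in parts]); e+=1-(h&m).sum()/(h|m).sum()
        return e
    p0=np.array(p0); sim=np.vstack([p0]+[p0+d for d in np.diag([.004,.004,.03,.005,.03])])
    r=minimize(f,p0,method="Nelder-Mead",options=dict(initial_simplex=sim,maxiter=600,xatol=1e-5,fatol=1e-5))
    print(k,len(ms),r.x.round(4),round(r.fun,3),"at p0",round(f(p0),3))
E
```

```text
fine top 0.75 [0.626 0.242 0.042] 606 [127. 190. 202. 215.]
fine side 0.92 [0.623 0.243 0.042] 939 [214. 298. 258. 374.]
coarse top 0.87 [0.551 0.259 0.042] 613 [121. 225. 191. 245.]
coarse top 0.81 [ 0.604 -0.448  0.042] 615 [450. 154. 487. 215.]
coarse side 0.8 [0.549 0.261 0.042] 1002 [244. 320. 286. 396.]
coarse side 0.68 [ 0.575 -0.427  0.042] 306 [359. 135. 402. 146.]
19.775
fine 2 [ 0.6223  0.2513 -1.4702  0.0447  0.029 ] 0.33 at p0 0.356
coarse 2 [0.5529 0.2423 1.6904 0.0376 0.0199] 0.32 at p0 0.376
```

```bash
python3 -m pendant '[0.013,0.0482,0,0,0,0,0.0, 0.013,0.0482,0,0,0,0,0.0, 0.013,0.0482,0,0,0,0,0.0, 0.013,0.0482,0,0,0,0,0.0, 0.013,0.0482,0,0,0,0,0.0, 0.013,0.0482,-0.03,0,0,0,0.0, 0,0,-0.04,0,0,0,0.0, 0,0,-0.032,0,0,0,0.0, 0,0,0,0,0,0,0.0]'; python3 st.py
```

```text
time_s: 20.9
eef_pos: [0.6253, 0.2153, 0.0696]
eef_rot: [-0.527, 0.531, -0.471, 0.468]
wrist_force: [-0.3, -0.4, 0.2]
opening: 0.003
t 20.9 p [0.6253 0.2153 0.0696] jaw 6.85 down [-0.007 -0.001 -1.   ] F [-0.3 -0.4  0.2] T [-0.07  0.03 -0.  ] op 0.3
```

```bash
python3 -m pendant '[0.002,0,-0.007,0,0,0,0.0, 0,0,0,0,0,0,0.0]'; python3 st.py; python3 -m pendant '[0,0,-0.002,0,0,0,0.0, 0,0,0,0,0,0,0.0]'; python3 st.py
```

```text
time_s: 21.15
eef_pos: [0.6316, 0.2143, 0.0674]
eef_rot: [0.529, -0.528, 0.469, -0.47]
wrist_force: [-0.4, 1.2, -0.3]
opening: 0.001
t 21.15 p [0.6316 0.2143 0.0674] jaw 6.72 down [ 0.002  0.    -1.   ] F [-0.4  1.2 -0.3] T [-0.03 -0.01 -0.02] op 0.1
time_s: 21.4
eef_pos: [0.631, 0.2139, 0.0647]
eef_rot: [0.529, -0.528, 0.47, -0.47]
wrist_force: [-0.4, -0.5, -0.7]
opening: 0.002
t 21.4 p [0.631  0.2139 0.0647] jaw 6.69 down [ 0.001  0.    -1.   ] F [-0.4 -0.5 -0.7] T [-0.01 -0.   -0.03] op 0.2
```

```bash
python3 -m pendant '[-0.0025,0,-0.002,0,0,0,0.0, 0,0,0,0,0,0,0.0]'; python3 st.py; python3 -m pendant '[0,0,-0.0015,0,0,0,0.0, 0,0,0,0,0,0,0.0]'; python3 st.py; python3 -m pendant '[0,0,-0.0015,0,0,0,0.0, 0,0,0,0,0,0,0.0]'; python3 st.py
```

```text
time_s: 21.65
eef_pos: [0.6277, 0.214, 0.0618]
eef_rot: [-0.528, 0.529, -0.47, 0.47]
wrist_force: [1.2, 0.5, 0.4]
opening: -0.002
t 21.65 p [0.6277 0.214  0.0618] jaw 6.7 down [-0.001 -0.    -1.   ] F [1.2 0.5 0.4] T [-0.07  0.04 -0.03] op -0.2
time_s: 21.9
eef_pos: [0.6281, 0.214, 0.0603]
eef_rot: [-0.528, 0.528, -0.47, 0.47]
wrist_force: [-0.3, -0.1, -0.5]
opening: 0.003
t 21.9 p [0.6281 0.214  0.0603] jaw 6.71 down [-0.  0. -1.] F [-0.3 -0.1 -0.5] T [ 0.01  0.01 -0.03] op 0.3
time_s: 22.15
eef_pos: [0.6281, 0.214, 0.0589]
eef_rot: [-0.528, 0.528, -0.47, 0.47]
wrist_force: [-0.5, -0.3, -0.1]
opening: -0.0
t 22.15 p [0.6281 0.214  0.0589] jaw 6.71 down [-0. -0. -1.] F [-0.5 -0.3 -0.1] T [ 0.04 -0.01  0.04] op -0.0
```

```bash
for i in 1 2 3; do python3 -m pendant '[0,0,-0.0015,0,0,0,0.0, 0,0,0,0,0,0,0.0]' >/dev/null; python3 st.py; done
```

```text
t 22.4 p [0.6281 0.214  0.0574] jaw 6.71 down [-0. -0. -1.] F [0.5 0.5 0.3] T [-0.06  0.07 -0.03] op 0.3
t 22.65 p [0.628  0.214  0.0558] jaw 6.71 down [-0. -0. -1.] F [ 0.3 -0.1  0.4] T [ 0.02 -0.01  0.04] op -0.2
t 22.9 p [0.628  0.214  0.0543] jaw 6.71 down [-0. -0. -1.] F [ 0.6 -0.2  0.2] T [-0.01 -0.03 -0.  ] op 0.5
```

```bash
python3 -m pendant '[0,0,-0.001,0,0,0,0.0, 0,0,0,0,0,0,0.0]'; python3 st.py; python3 -m pendant '[0,0,-0.001,0,0,0,0.0, 0,0,0,0,0,0,0.0]'; python3 st.py
```

```text
time_s: 23.15
eef_pos: [0.6284, 0.2141, 0.0539]
eef_rot: [0.529, -0.528, 0.47, -0.47]
wrist_force: [-1.0, -0.4, 2.5]
opening: -0.004
t 23.15 p [0.6284 0.2141 0.0539] jaw 6.71 down [ 0.  0. -1.] F [-1.  -0.4  2.5] T [-0.01  0.08 -0.  ] op -0.3
time_s: 23.4
eef_pos: [0.6286, 0.2141, 0.0536]
eef_rot: [0.529, -0.528, 0.47, -0.47]
wrist_force: [-2.1, -0.1, 7.2]
opening: 0.0
t 23.4 p [0.6286 0.2141 0.0536] jaw 6.72 down [ 0.001 -0.    -1.   ] F [-2.1 -0.1  7.2] T [-0.12  0.4   0.01] op 0.0
```

```bash
python3 -m pendant '[0,0,0.02,0,0,0,0.0, -0.004,0.033,0,0,0,0,0.0, -0.004,0.033,0,0,0,0,0.0, 0,0,0,0,0,0,0.0, 0,0,-0.012,0,0,0,0.0, 0,0,0,0,0,0,0.0]'; python3 st.py; python3 -m pendant '[0,0,-0.002,0,0,0,0.0, 0,0,0,0,0,0,0.0]'; python3 st.py; python3 -m pendant '[0,0,-0.002,0,0,0,0.0, 0,0,0,0,0,0,0.0]'; python3 st.py
```

```text
time_s: 24.15
eef_pos: [0.6192, 0.2787, 0.0589]
eef_rot: [-0.527, 0.529, -0.471, 0.47]
wrist_force: [-0.2, -0.1, -0.4]
opening: 0.003
t 24.15 p [0.6192 0.2787 0.0589] jaw 6.65 down [-0.003 -0.001 -1.   ] F [-0.2 -0.1 -0.4] T [ 0.01 -0.02  0.01] op 0.2
time_s: 24.4
eef_pos: [0.6203, 0.2794, 0.0584]
eef_rot: [-0.528, 0.528, -0.47, 0.47]
wrist_force: [-0.5, -1.1, 0.4]
opening: -0.0
t 24.4 p [0.6203 0.2794 0.0584] jaw 6.66 down [-0. -0. -1.] F [-0.5 -1.1  0.4] T [0.02 0.07 0.02] op -0.0
time_s: 24.65
eef_pos: [0.6201, 0.2799, 0.0564]
eef_rot: [-0.528, 0.528, -0.47, 0.47]
wrist_force: [0.8, 0.0, 0.8]
opening: -0.002
t 24.65 p [0.6201 0.2799 0.0564] jaw 6.7 down [-0. -0. -1.] F [0.8 0.  0.8] T [-0.01  0.02  0.01] op -0.2
```

```bash
python3 -m pendant '[0,0,-0.001,0,0,0,0.0, 0,0,0,0,0,0,0.0]'; python3 st.py; python3 -m pendant '[0,0,-0.001,0,0,0,0.0, 0,0,0,0,0,0,0.0]'; python3 st.py; python3 -m pendant '[0,0,-0.001,0,0,0,0.0, 0,0,0,0,0,0,0.0]'; python3 st.py
```

```text
time_s: 24.9
eef_pos: [0.6201, 0.2801, 0.0555]
eef_rot: [-0.528, 0.528, -0.47, 0.47]
wrist_force: [-0.1, -0.1, 0.6]
opening: 0.002
t 24.9 p [0.6201 0.2801 0.0555] jaw 6.72 down [-0. -0. -1.] F [-0.1 -0.1  0.6] T [-0.02  0.05  0.02] op 0.2
time_s: 25.15
eef_pos: [0.6201, 0.28, 0.0544]
eef_rot: [-0.528, 0.528, -0.47, 0.47]
wrist_force: [0.1, 0.4, -0.2]
opening: 0.002
t 25.15 p [0.6201 0.28   0.0544] jaw 6.71 down [-0. -0. -1.] F [ 0.1  0.4 -0.2] T [-0.04  0.    0.01] op 0.1
time_s: 25.4
eef_pos: [0.6203, 0.2801, 0.0539]
eef_rot: [0.529, -0.528, 0.47, -0.47]
wrist_force: [-0.6, 0.5, 2.0]
opening: -0.001
t 25.4 p [0.6203 0.2801 0.0539] jaw 6.71 down [ 0.  0. -1.] F [-0.6  0.5  2. ] T [ 0.04  0.05 -0.  ] op -0.1
```

```bash
python3 -m pendant '[0,0,0.022,0,0,0,0.0, -0.036,-0.0015,0,0,0,0,0.0, -0.036,-0.0015,0,0,0,0,0.0, 0,0,0,0,0,0,0.0, 0,0,-0.014,0,0,0,0.0, 0,0,-0.003,0,0,0,0.0, 0,0,0,0,0,0,0.0]'; python3 st.py; python3 -m pendant '[0,0,-0.002,0,0,0,0.0, 0,0,0,0,0,0,0.0]'; python3 st.py; python3 -m pendant '[0,0,-0.001,0,0,0,0.0, 0,0,0,0,0,0,0.0]'; python3 st.py;  python3 -m pendant '[0,0,-0.001,0,0,0,0.0, 0,0,0,0,0,0,0.0]'; python3 st.py
```

```text
time_s: 26.28
eef_pos: [0.5484, 0.2768, 0.0578]
eef_rot: [-0.528, 0.529, -0.47, 0.47]
wrist_force: [0.1, 0.2, 0.3]
opening: -0.003
t 26.275 p [0.5484 0.2768 0.0578] jaw 6.68 down [-0.001 -0.    -1.   ] F [0.1 0.2 0.3] T [ 0.03  0.01 -0.02] op -0.3
time_s: 26.52
eef_pos: [0.5483, 0.277, 0.0564]
eef_rot: [-0.528, 0.528, -0.47, 0.47]
wrist_force: [0.8, 0.2, 0.8]
opening: 0.005
t 26.525 p [0.5483 0.277  0.0564] jaw 6.7 down [-0. -0. -1.] F [0.8 0.2 0.8] T [-0.05  0.05 -0.03] op 0.4
time_s: 26.78
eef_pos: [0.5482, 0.2771, 0.0556]
eef_rot: [0.528, -0.528, 0.47, -0.47]
wrist_force: [-0.1, 0.1, -0.2]
opening: -0.003
t 26.775 p [0.5482 0.2771 0.0556] jaw 6.71 down [ 0.  0. -1.] F [-0.1  0.1 -0.2] T [-0.01  0.06 -0.07] op -0.3
time_s: 27.02
eef_pos: [0.5481, 0.277, 0.0545]
eef_rot: [-0.528, 0.528, -0.47, 0.47]
wrist_force: [-0.8, 1.0, -0.1]
opening: 0.0
t 27.025 p [0.5481 0.277  0.0545] jaw 6.71 down [-0. -0. -1.] F [-0.8  1.  -0.1] T [ 0.01 -0.03 -0.02] op 0.0
```

Head side is at home height or below; now confirm contact and probe the tail side.

```bash
python3 -m pendant '[0,0,-0.0012,0,0,0,0.0, 0,0,0,0,0,0,0.0]'; python3 st.py; python3 -m pendant '[0,0,0.02,0,0,0,0.0, 0.004,-0.035,0,0,0,0,0.0, 0.004,-0.034,0,0,0,0,0.0, 0,0,0,0,0,0,0.0, 0,0,-0.014,0,0,0,0.0, 0,0,-0.002,0,0,0,0.0, 0,0,0,0,0,0,0.0]'; python3 st.py; python3 -m pendant '[0,0,-0.002,0,0,0,0.0, 0,0,0,0,0,0,0.0]'; python3 st.py; python3 -m pendant '[0,0,-0.001,0,0,0,0.0, 0,0,0,0,0,0,0.0]'; python3 st.py;  python3 -m pendant '[0,0,-0.001,0,0,0,0.0, 0,0,0,0,0,0,0.0]'; python3 st.py
```

```text
time_s: 27.28
eef_pos: [0.5484, 0.2771, 0.0538]
eef_rot: [0.529, -0.528, 0.47, -0.47]
wrist_force: [-0.9, -0.1, 3.2]
opening: -0.002
t 27.275 p [0.5484 0.2771 0.0538] jaw 6.71 down [ 0.  0. -1.] F [-0.9 -0.1  3.2] T [-0.   0.1 -0. ] op -0.2
time_s: 28.15
eef_pos: [0.5555, 0.2087, 0.0566]
eef_rot: [-0.528, 0.529, -0.47, 0.469]
wrist_force: [-0.1, -0.2, -0.1]
opening: -0.001
t 28.15 p [0.5555 0.2087 0.0566] jaw 6.77 down [-0.001 -0.    -1.   ] F [-0.1 -0.2 -0.1] T [-0.01 -0.02  0.02] op -0.1
time_s: 28.4
eef_pos: [0.5561, 0.2083, 0.0553]
eef_rot: [-0.529, 0.529, -0.47, 0.47]
wrist_force: [-1.1, -0.7, 0.5]
opening: 0.001
t 28.4 p [0.5561 0.2083 0.0553] jaw 6.73 down [-0.  0. -1.] F [-1.1 -0.7  0.5] T [ 0.02 -0.04  0.04] op 0.0
time_s: 28.65
eef_pos: [0.5562, 0.208, 0.0544]
eef_rot: [-0.528, 0.528, -0.47, 0.47]
wrist_force: [-0.0, 0.5, -0.3]
opening: 0.002
t 28.65 p [0.5562 0.208  0.0544] jaw 6.71 down [-0. -0. -1.] F [-0.   0.5 -0.3] T [-0.02  0.01 -0.01] op 0.1
time_s: 28.9
eef_pos: [0.5564, 0.208, 0.0538]
eef_rot: [0.529, -0.528, 0.47, -0.47]
wrist_force: [-1.2, 0.1, 3.7]
opening: 0.001
t 28.9 p [0.5564 0.208  0.0538] jaw 6.71 down [ 0.001  0.    -1.   ] F [-1.2  0.1  3.7] T [-0.06  0.19  0.01] op 0.0
```

Both bolts touch at 54 mm on both ends, which is the home height. Next: withdraw, take a last look, and hand in.

```bash
python3 -m pendant '[0,0,0.04,0,0,0,0.0, 0,0,0.05,0,0,0,0.0, 0,-0.03,0.03,0,0,0,0.02, 0,-0.05,0,0,0,0,0.05, 0,-0.05,0,0,0,0,0.05, 0,-0.05,0,0,0,0,0.05, 0,-0.05,0,0,0,0,0.05, 0,0,0,0,0,0,0.05]'; python3 st.py; python3 fin.py; python3 - <<'E'
from h import *
import pickle
I=pickle.load(open("i5.pkl","rb"));D=pickle.load(open("d.pkl","rb"));cv2.imwrite("pics/last.png",np.vstack([I["top"][:,:,::-1]]))
ctrl.camera("top")
for d in ctrl.silhouettes("dish_a","top"): ys,xs=np.nonzero(d["mask"]);print(ray("top",[xs.mean(),ys.mean()],.014).round(4),len(xs))
for d in D["top","dish_a"]: ys,xs=np.nonzero(d["mask"]);print("before",ray("top",[xs.mean(),ys.mean()],.014).round(4),len(xs))
E
```

```text
time_s: 29.9
eef_pos: [0.5562, -0.0253, 0.1733]
eef_rot: [-0.527, 0.527, -0.471, 0.471]
wrist_force: [0.9, 0.5, 0.2]
opening: 0.584
t 29.9 p [ 0.5562 -0.0253  0.1733] jaw 6.44 down [ 0.    -0.001 -1.   ] F [0.9 0.5 0.2] T [ 0.   -0.02  0.01] op 49.9
[[ 0.6979 -0.2373  0.014 ]] 409
before [[ 0.6978 -0.2379  0.014 ]] 438
before [[ 0.6902 -0.0265  0.014 ]] 408
```

View pics/last.png

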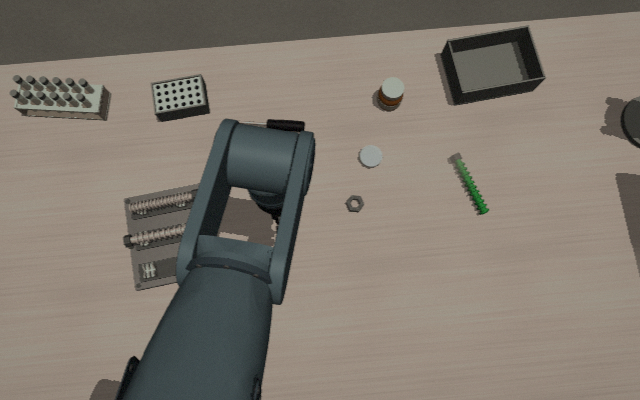

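View pics/fin_side.png

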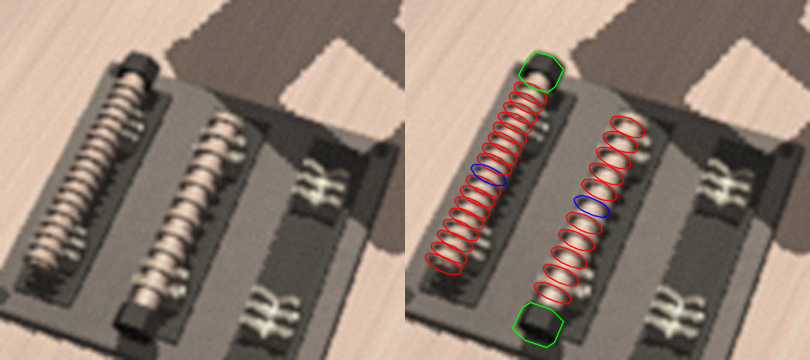

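```bash
python3 - <<'E'
from h import *
import pickle
D=pickle.load(open("d.pkl","rb"));ctrl.camera("side")
for r in (ctrl.silhouettes("dish_a","side"),D["side","dish_a"]):
  for d in r: ys,xs=np.nonzero(d["mask"]);print(round(d["score"],2),ray("side",[xs.mean(),ys.mean()],.014).round(4),len(xs))
ctrl.hand_in(); print(ctrl.get_obs()["time_s"])
E
```

```text
0.9 [[ 0.6847 -0.0237  0.014 ]] 340
0.63 [[ 0.7003 -0.2279  0.014 ]] 38
0.91 [[ 0.6856 -0.0224  0.014 ]] 379
0.67 [[ 0.6925 -0.2311  0.014 ]] 284
the job is handed in; nothing more can be done
the job is handed in; nothing more can be done
```

Both bolts are in their matching rows, fully home and let go. I handed the job in at about 30 s of the 61 s.

- **Seating:** I gripped each bolt near its balance point and laid it riding on the teeth, then worked it along until it dropped. The drop was about 5.5 mm for both.
- **Comb positions:** The combs turned out to be about 5.2 mm (8 mm row) and 4.7 mm (12 mm row) off centre. Both are inside the stated 2 to 9 mm.
- **Check by touch:** After letting go I pressed lightly on each bolt at two points along its thread, towards the head and towards the tail. All four touches met at about 54 mm above the bench, which is the home height; a bolt still riding would be at 60 mm.
- **Dishes:** They stand within about 1 mm of where they started, each confirmed in only one camera. The arm hid dish 1 from the top camera, and dish 2 was mostly hidden from the side camera.
- **Check that disagreed:** A fit to the camera images gave axis heights of 44.7 mm (fine) and 37.6 mm (coarse), where both should be 42 mm. That was why I checked by touch, and I trust the touch result.
- **Slip in method:** One short downward probing move was run three times in a shell loop, so those repeats were not typed out row by row.

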